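# Change the jeweller's bench from sorting to doming

### The arm

A 6-joint arm with a two-finger parallel gripper is mounted at the origin on the work surface. World frame = base frame: x ahead of the robot, y to its left, z up, the work surface at z = 0. Lengths are in m, angles in rad, forces in N, time in s.
With the tool pointing down it reaches from about 0.35 to 0.85 m from the base axis. Payload 8.1 kg.
Tool frame: the origin (TCP) lies on the centre line of the jaws, within the pads' length; the fingertips stand robot.tip_extent ahead of it and the grasp point (between the pads) lies 11 mm behind it (robot.tip_extent is the distance from the TCP to the fingertips, in m); y points along the fingers, z is the direction in which the jaws open and shut, and the axes are right-handed (so a half turn about y gives the same grasp; the last joint's range is limited). The gripper opens to 93 mm and grips with 3 to 60 N. Pads are 15 mm wide; open, the fingers measure 128 mm over their backs; the gripper's body (75 mm by 188 mm) begins 65 mm behind the grasp point.
Start: joints at [-1.231, 0.13, 1.488, -0, 1.523, -0.085], TCP at [0.247, -0.547, 0.227] pointing down, gripper open.
Joint ranges: [-2.96, 2.96], [-0.89, 2.26], [0.02, 2.5], [-1.34, 4.48], [0, 2.73], [-2.66, 2.66]. Speed limits (rad/s): [2.39, 2.39, 2.79, 3.14, 3.14, 3.14].

### API

Orientations are given as a rotation vector (axis times angle).
In Python, from plant import monitor, optics, robot gives the robot as it stands.
- The arm moves only by the shell command python3 -m inch 'ROWS' [OPENING] [FORCE]. ROWS is JSON, a list that holds one entry, the list of rows, each a list of 6 numbers: the shift along the tool's x, y, z in mm, then the turn, a rotation vector about the tool's x, y, z in rad. A call has 1 to 8 rows; each row shifts and turns the commanded pose from where the row before left it, along the tool's axes as they then stand; what a row does not reach is not made up. A row lasts 1/8 s, in which the tool goes at most 62.5 mm and 10.7 degrees, less where a joint would pass 70% of its speed; a pose out of reach is approached as far as the arm can. A call is refused whole if a number of a shift passes 62.5 or a number of a turn 0.188, either way. A call with a gripper value outside its range is refused whole. OPENING is the finger opening in mm, from 0 to 93, set as the call begins (- or left out, the last holds). The fingers move at their own pace and stop on an object; FORCE is the grip in N (left out, the last holds). Time passes only in rows, so rows that do not move let the fingers close. It gives the time, the measured TCP pose, the force and the opening at its end, in the units of the state.
- monitor.read_state(): the state, without advancing time (a new reading comes with each control period).
- optics.read_camera(name): name is "scene" or "top"; returns a dict with "image" (480x640x3 uint8, blue, green, red), "fx", "fy", "cx", "cy" (pixels), "k1" (the pictures are not rectified: a ray, as slopes to the right and down, at radius r is drawn at 1 + k1 r^2 times it, then the intrinsics apply), "rvec" (rotation vector, rad) and "tvec" (3), from world to camera coordinates, as OpenCV has them. Camera axes: x right, y down, z forward; pixel columns grow to the right and rows downward; lengths in m; the calibration is good to about 2 mm. A picture is of the moment at which its call begins. There is no depth.
- robot.close_job(): hands the job in, once; it reports no verdict.
The state is a dict: "t": time; "q": joint angles; "dq": joint speeds; "joint_torque": joint torques, N m; "tool_pos": TCP position; "orientation": TCP orientation; "force": force on the tool from outside, world axes, zero at the start; "wrist_torque": the same for the moment, N m; "opening": finger opening in m.
Only numpy, scipy, OpenCV 4.12 (cv2) and the standard library are available. Lean on these libraries where they do the work, as an engineer would, in place of code of your own. Each camera call takes 0.05 s, during which the arm holds its last target.

### The job

Clear the sorting pans: stand the largest handled pan wholly on the round cork mat, near its middle, and nest all the other pans there are inside it in order of size, each sitting flat, with the handles fanned out so that any two of them are at least 45 degrees apart. Stand every doming punch from the wooden rack upright on its foot on the flat steel block, letting go slowly so that it stays standing. Do not tip over the glass jar.

Things in the scene. Friction and masses are not known exactly. Their poses are not given: they have to be found in the camera images.
- pan_a_mid (a point): The largest of four round, plain aluminium sorting pans: 106 mm across the rim, 96 mm across the base, 34 mm deep (all pans are equally deep), wall 2.5 mm, floor 4 mm, about 160 g. The point is on the pan's axis, 17 mm above its underside; z is up out of the pan, x points along its one handle.
- pan_a_grip (a point): Point on the straight, level handle of the largest pan, 82 mm from the pan's axis and 43 mm above its underside, in the middle of a 12 mm wide, 12 mm high square aluminium bar that runs outward from above the rim and ends 100 mm from the axis. x points outward along the handle, z up. The bar's underside is 3 mm above the rim (so it passes over the rim of a larger pan but not over that pan's handle).
- pan_b_mid (a point): The second largest of four round, plain aluminium sorting pans: 88 mm across the rim, 78 mm across the base, 34 mm deep (all pans are equally deep), wall 2.5 mm, floor 4 mm, about 110 g. The point is on the pan's axis, 17 mm above its underside; z is up out of the pan, x points along its one handle. When properly nested its floor lies flat on the floor of the pan beneath (4 mm thick). May be absent.
- pan_b_grip (a point): Point on the straight, level handle of the second largest pan, 82 mm from the pan's axis and 43 mm above its underside, in the middle of a 12 mm wide, 12 mm high square aluminium bar that runs outward from above the rim and ends 100 mm from the axis. x points outward along the handle, z up. The bar's underside is 3 mm above the rim (so it passes over the rim of a larger pan but not over that pan's handle).
- pan_c_mid (a point): The third largest of four round, plain aluminium sorting pans: 70 mm across the rim, 60 mm across the base, 34 mm deep (all pans are equally deep), wall 2.5 mm, floor 4 mm, about 80 g. The point is on the pan's axis, 17 mm above its underside; z is up out of the pan, x points along its one handle. When properly nested its floor lies flat on the floor of the pan beneath (4 mm thick). May be absent.
- pan_c_grip (a point): Point on the straight, level handle of the third largest pan, 82 mm from the pan's axis and 43 mm above its underside, in the middle of a 12 mm wide, 12 mm high square aluminium bar that runs outward from above the rim and ends 100 mm from the axis. x points outward along the handle, z up. The bar's underside is 3 mm above the rim (so it passes over the rim of a larger pan but not over that pan's handle).
- pan_d_mid (a point): The smallest of four round, plain aluminium sorting pans: 52 mm across the rim, 42 mm across the base, 34 mm deep (all pans are equally deep), wall 2.5 mm, floor 4 mm, about 60 g. The point is on the pan's axis, 17 mm above its underside; z is up out of the pan, x points along its one handle. When properly nested its floor lies flat on the floor of the pan beneath (4 mm thick). May be absent.
- pan_d_grip (a point): Point on the straight, level handle of the smallest pan, 82 mm from the pan's axis and 43 mm above its underside, in the middle of a 12 mm wide, 12 mm high square aluminium bar that runs outward from above the rim and ends 100 mm from the axis. x points outward along the handle, z up. The bar's underside is 3 mm above the rim (so it passes over the rim of a larger pan but not over that pan's handle).
- mat_top (a point): Centre of the upper face of a fixed round cork mat, 160 mm across, 6 mm thick, near the middle of the bench.
- block_top (a point): Centre of the upper face of a fixed flat steel bench block, 120 mm (its x) by 70 mm (its y) by 18 mm high, at one side of the bench.
- rack_top (a point): Centre of the upper face of a fixed dark wooden rack, 165 mm (its x) by 50 mm (its y) by 23 mm high, at the other side of the bench, with three 21 mm square pockets 15 mm deep, in a row along x at -55, 0 and +55 mm. The punches start here.
- punch_1_mid (a point): A steel doming punch, 96 mm tall, about 160 g: a plain round shank 16 mm thick, with a flat foot, carrying a ball 34 mm across whose centre is 79 mm above the foot; top-heavy. All three are alike. The point is on its axis 48 mm above the foot; z runs from foot to ball. It starts upright in a pocket of the rack, loose by 2.5 mm all round. May be absent.
- punch_2_mid (a point): A steel doming punch, 96 mm tall, about 160 g: a plain round shank 16 mm thick, with a flat foot, carrying a ball 34 mm across whose centre is 79 mm above the foot; top-heavy. All three are alike. The point is on its axis 48 mm above the foot; z runs from foot to ball. It starts upright in a pocket of the rack, loose by 2.5 mm all round. May be absent.
- punch_3_mid (a point): A steel doming punch, 96 mm tall, about 160 g: a plain round shank 16 mm thick, with a flat foot, carrying a ball 34 mm across whose centre is 79 mm above the foot; top-heavy. All three are alike. The point is on its axis 48 mm above the foot; z runs from foot to ball. It starts upright in a pocket of the rack, loose by 2.5 mm all round. May be absent.
- jar_mid (a point): Bystander: amber glass jar with a steel cap, 56 mm across, 75 mm tall, beyond the mat. The point is half-way up its axis; z up.

How it is judged:
By the outcome, as a careful person would: the job done as asked, in the order asked, and still so for the second after the job is handed in, with the robot touching nothing.
Of pan_b, pan_c, pan_d only 2 to 3 are there at a start; the rules pass over those that are not, and their reading is None.
Of punch_1, punch_2, punch_3 only 1 to 2 are there at a start; the rules pass over those that are not, and their reading is None.
At some moment in a run one of pan_a, pan_b, pan_c, pan_d may be knocked a few centimetres aside while the robot is not near it.
It also fails if it takes over 210 s, if anything falls off the work surface, if the arm or the gripper's body presses on something with over 40 N, if the wrist force passes 120 N, or if a joint passes its speed limit or range.

## Working session

There is one attempt and no reset: what is moved stays moved. The work goes in short steps, Python scripts to look and compute and a shell command to move; the robot and the scene stay as the last step left them, time stands still between calls to the robot, and variables do not carry over. Pictures are saved under pics/ and viewed, and the job is handed in when it is done.

```bash
ls; mkdir -p pics; python3 - <<'E'
from plant import monitor, optics, robot
import cv2
print(robot.tip_extent, [a for a in dir(robot) if a[0]!='_'])
print(monitor.read_state())
for n in ("scene","top"):
    c=optics.read_camera(n); cv2.imwrite(f"pics/{n}0.png",c["image"]); c.pop("image"); print(n,c)
E
```

```text
pics
0.008 ['IKError', 'close_job', 'tip_extent']
{'t': 0.0, 'q': array([-1.23137505e+00,  1.31134927e-01,  1.48928728e+00,  2.66315837e-06,
        1.52298870e+00, -8.54164927e-02]), 'dq': array([-0.00049186, -0.00022402, -0.00114052,  0.00100062,  0.00107359,
        0.00072545]), 'joint_torque': array([ 6.58323188e-05, -5.59848797e+01, -4.91749871e+01,  7.67670991e-02,
        3.59538943e-02, -1.57915438e-04]), 'tool_pos': array([ 0.24713063, -0.54613275,  0.22559871]), 'orientation': array([-0.42876064,  1.98877808, -1.98511134]), 'force': array([ 0.32993583, -0.61745623, -0.20063562]), 'wrist_torque': array([-0.0475551,  0.0253019,  0.0069375]), 'opening': 0.09290280714251373}
scene {'fx': 461.6598727797939, 'fy': 461.6598727797939, 'cx': 320.3620036259024, 'cy': 235.91210951402059, 'k1': -0.003266708687986464, 'rvec': array([ 2.088942  ,  0.74128302, -0.34984958]), 'tvec': array([-0.45142534, -0.16263891,  1.56108465])}
top {'fx': 566.2850694205159, 'fy': 566.2850694205159, 'cx': 321.58376300906133, 'cy': 249.98541633590395, 'k1': -0.17848245794790013, 'rvec': array([ 2.17263595, -2.16476869,  0.06692656]), 'tvec': array([0.01258432, 0.59005302, 1.29566932])}
```

View pics/scene0.png

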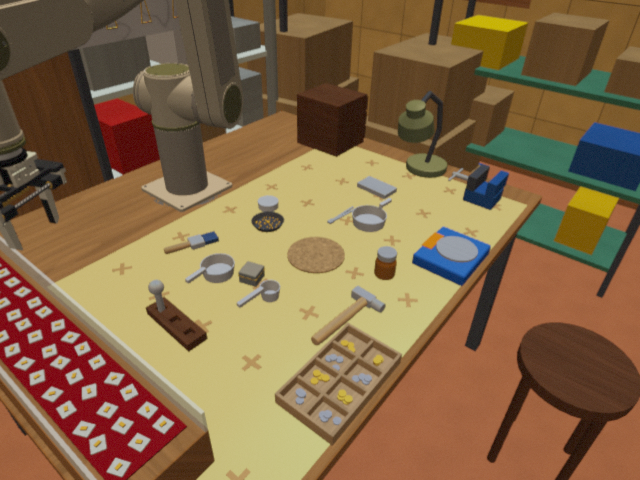

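View pics/top0.png

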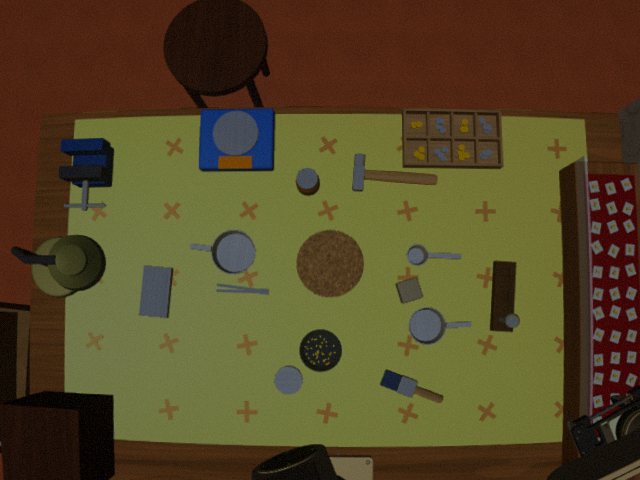

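```bash
cat > h.py <<'E'
import numpy as np, cv2
from scipy.spatial.transform import Rotation as R
from plant import monitor, optics, robot
def cam(n):
    c=optics.read_camera(n); c['R']=R.from_rotvec(c['rvec']).as_matrix(); c['C']=-c['R'].T@c['tvec']
    c['K']=np.array([[c['fx'],0,c['cx']],[0,c['fy'],c['cy']],[0,0,1]]); c['D']=np.array([c['k1'],0,0,0,0.]); return c
def ray(c,p):
    u=cv2.undistortPointsIter(np.array(p,float).reshape(-1,1,2),c['K'],c['D'],None,None,(3,60,1e-12)).reshape(-1,2)
    d=np.c_[u,np.ones(len(u))]@c['R']; return d/np.linalg.norm(d,axis=1)[:,None]
def plane(c,p,z):
    d=ray(c,p); return c['C']+d*((z-c['C'][2])/d[:,2])[:,None]
def proj(c,P):
    return cv2.projectPoints(np.array(P,float).reshape(-1,1,3),c['rvec'],c['tvec'],c['K'],c['D'])[0].reshape(-1,2)
def tri(c1,p1,c2,p2):
    A=np.zeros((3,3));b=np.zeros(3)
    for c,p in((c1,p1),(c2,p2)):
        d=ray(c,[p])[0]; M=np.eye(3)-np.outer(d,d); A+=M; b+=M@c['C']
    x=np.linalg.solve(A,b); 
    return x,[np.linalg.norm((np.eye(3)-np.outer(d,d))@(x-c['C'])) for c,d in((c1,ray(c1,[p1])[0]),(c2,ray(c2,[p2])[0]))]
def pose():
    s=monitor.read_state(); return s,R.from_rotvec(s['orientation'])
def go(pos,yaw):
    """tool y down; jaw-opening axis z horizontal at angle yaw (mod pi)"""
    s,Rc=pose(); best=None
    for k in(0,1,-1):
        a=yaw+k*np.pi; z=np.array([np.cos(a),np.sin(a),0]); y=np.array([0,0,-1.]); x=np.cross(y,z)
        Rt=R.from_matrix(np.c_[x,y,z]); dr=(Rc.inv()*Rt).as_rotvec()
        if best is None or np.linalg.norm(dr)<np.linalg.norm(best[0]): best=(dr,Rt)
    dr,Rt=best; d=np.array(pos)-s['tool_pos']
    print('t',round(s['t'],2),'pos',s['tool_pos'].round(4),'F',s['force'].round(1),'op',round(s['opening']*1000,1),'q6',s['q'].round(2)[[0,5]])
    print('turn(tool,rad)',dr.round(3),' shift in current tool mm',(Rc.inv().apply(d)*1000).round(1),' in TARGET tool mm',(Rt.inv().apply(d)*1000).round(1))
def crop(c,x0,y0,w,h,k,name):
    cv2.imwrite('pics/'+name+'.png',cv2.resize(c['image'][y0:y0+h,x0:x0+w],None,fx=k,fy=k,interpolation=cv2.INTER_CUBIC))
E
python3 - <<'E'
from h import *
t=cam('top'); s=cam('scene')
crop(t,130,160,200,150,4,'t_l'); crop(t,370,220,160,120,5,'t_r'); crop(s,140,170,266,180,3,'s_m')
print(monitor.read_state()['t'])
R0=R.from_rotvec(monitor.read_state()['orientation']).as_matrix();print(R0.round(3))
for n,p,z in(('a',(234,252),.034),('b',(427,326),.034),('d',(417,255),.034),('mat',(330,263),.006),('block',(156,291),.018),('rack',(504,296),.023),('punch',(512,320),.087),('jar',(307,180),.075)):print(n,plane(t,[p],z)[0].round(3))
E
```

```text
0.2
[[-0.911 -0.     0.412]
 [-0.412  0.001 -0.911]
 [-0.    -1.    -0.001]]
a [0.584 0.219 0.034]
b [ 0.414 -0.229  0.034]
d [ 0.578 -0.207  0.034]
mat [ 0.561 -0.005  0.006]
block [0.491 0.409 0.018]
rack [ 0.483 -0.415  0.023]
punch [ 0.429 -0.413  0.087]
jar [0.745 0.048 0.075]
```

View pics/t_l.png

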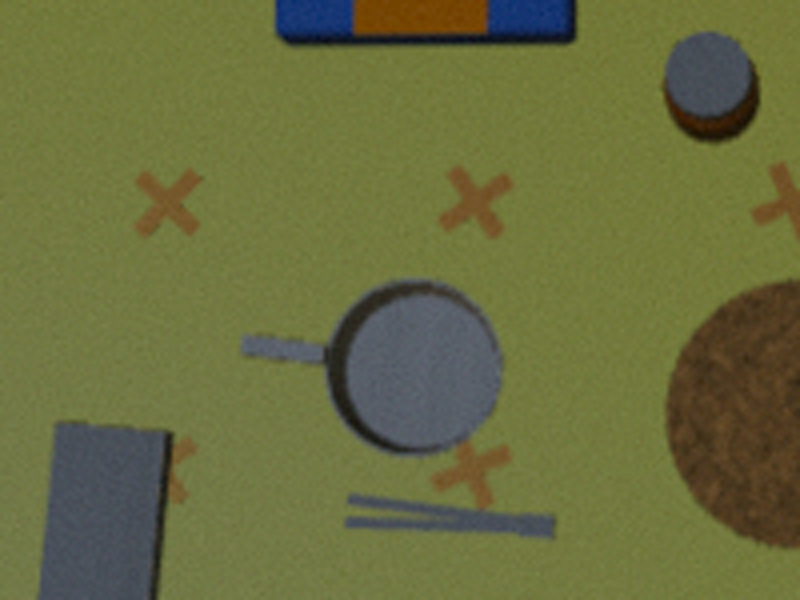

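View pics/t_r.png

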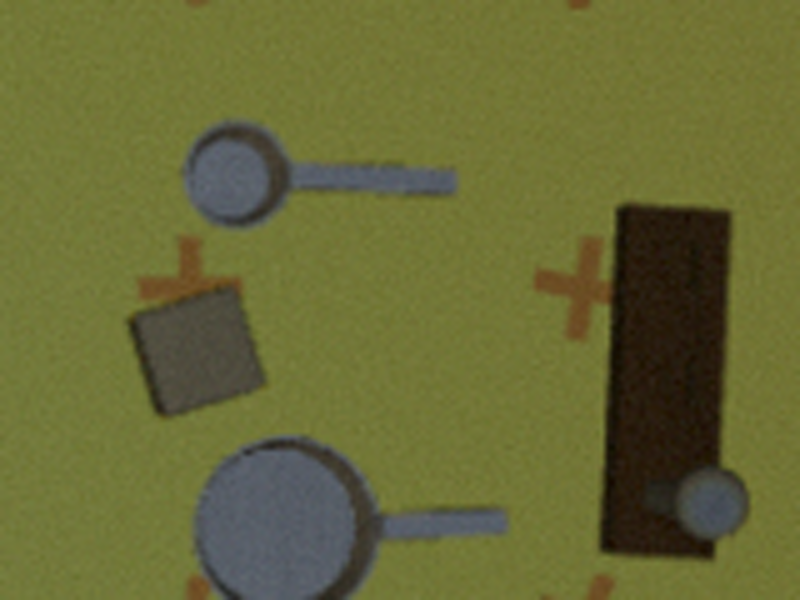

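View pics/s_m.png

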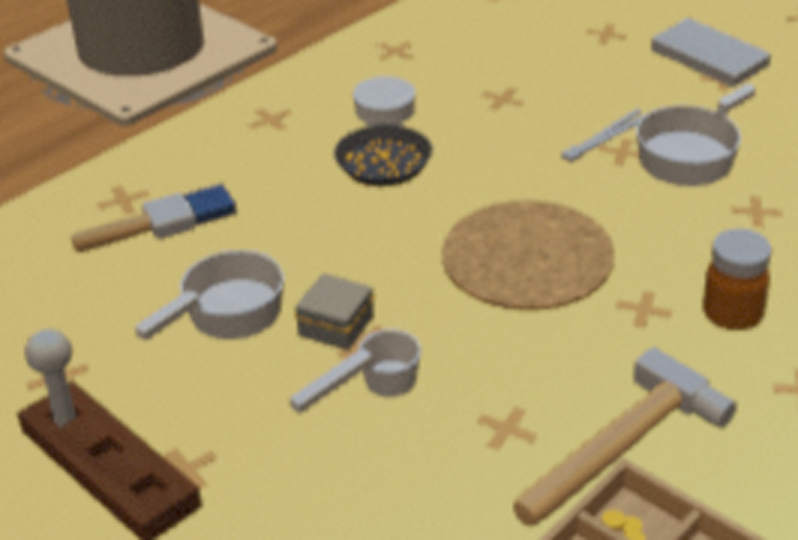

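```bash
cat >> h.py <<'E'
def metal(c,smax=75,vmin=45):
    # grey (bluish) against the yellow cloth: compare b with r,g
    i=cv2.GaussianBlur(c['image'],(3,3),0).astype(int); b,g,r=i[...,0],i[...,1],i[...,2]
    m=((b>g-8)&(b>30)&(abs(r-g)<30)).astype(np.uint8)*255
    return m
def blob(c,m,p,rad=70):
    """connected part of m nearest pixel p"""
    n,l,st,ce=cv2.connectedComponentsWithStats(m,connectivity=8)
    ok=[k for k in range(1,n) if st[k,4]>60]
    k=min(ok,key=lambda k:np.min(np.hypot(*(np.argwhere(l==k)[:,::-1]-p).T))); return (l==k)
E
python3 - <<'E'
from h import *
t=cam('top'); s=cam('scene')
m=metal(t); m2=metal(s)
cv2.imwrite('pics/mask_t.png',m);cv2.imwrite('pics/mask_s.png',m2)
E
```

```text
(no output)
```

View pics/mask_t.png

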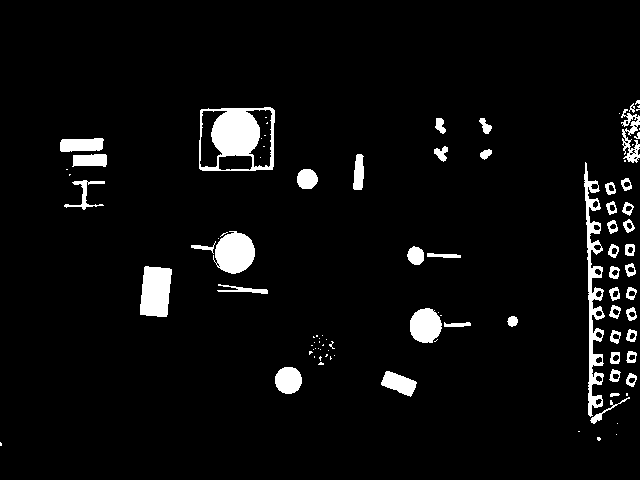

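View pics/mask_s.png

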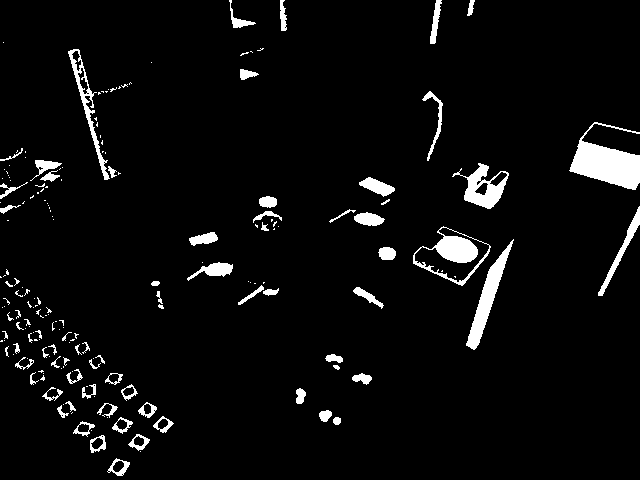

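```bash
cat >> h.py <<'E'
def metal(c,k=.78,rg=1.25):
    i=cv2.GaussianBlur(cv2.resize(c['image'],None,fx=4,fy=4,interpolation=cv2.INTER_CUBIC),(9,9),0).astype(float); b,g,r=i[...,0],i[...,1],i[...,2]
    return ((b>k*g)&(r<rg*g)&(g>16)).astype(np.uint8)*255     # 4x upsampled
def up2px(p): return (np.array(p,float)+.5)/4-.5
def pan(c,p,zr=.034,zh=.049,rb=28,show=None):
    m=blob_at(metal(c),p)
    body=cv2.morphologyEx(m,cv2.MORPH_CLOSE,cv2.getStructuringElement(2,(15,15)))
    cn=max(cv2.findContours(body,cv2.RETR_EXTERNAL,cv2.CHAIN_APPROX_NONE)[0],key=cv2.contourArea)
    body=cv2.drawContours(np.zeros_like(body),[cn],-1,255,-1)
    op=cv2.morphologyEx(body,cv2.MORPH_OPEN,cv2.getStructuringElement(2,(2*rb+1,2*rb+1)))
    cb=max(cv2.findContours(op,cv2.RETR_EXTERNAL,cv2.CHAIN_APPROX_NONE)[0],key=cv2.contourArea)
    W=plane(c,up2px(cb[:,0]),zr)[:,:2]
    A=np.c_[2*W,np.ones(len(W))]; w=np.ones(len(W))
    for _ in range(8):
        q=np.linalg.lstsq(A*w[:,None],(W**2).sum(1)*w,rcond=None)[0]; rr=np.sqrt(q[2]+q[0]**2+q[1]**2); e=abs(np.hypot(*(W-q[:2]).T)-rr); w=1/(1+(e/.001)**2)
    hd=cv2.bitwise_and(body,255-cv2.dilate(op,np.ones((13,13),np.uint8)))
    n,l,st,_=cv2.connectedComponentsWithStats(hd); k=1+np.argmax(st[1:,4]); pts=np.argwhere(l==k)[:,::-1]
    H=plane(c,up2px(pts),zh)[:,:2]; mu=H.mean(0); v=np.linalg.svd(H-mu,full_matrices=False)[2][0]; v*=np.sign(v@(mu-q[:2]))
    pr=(H-mu)@v; tip=mu+v*np.percentile(pr,99.5)
    if show: 
        o=cv2.resize(c['image'],None,fx=4,fy=4); cv2.drawContours(o,[cn],-1,(0,0,255),1);cv2.drawContours(o,[cb],-1,(255,0,0),1)
        x,y=[int(4*a) for a in p]; x0=max(x-320,0);y0=max(y-240,0); cv2.imwrite('pics/'+show+'.png',o[y0:y0+480,x0:x0+640])
    return dict(c=q[:2],r=rr,mu=mu,v=v,tip=tip,ang=np.degrees(np.arctan2(v[1],v[0])),off=np.cross(v,q[:2]-mu),ctip=tip-.1*v,pts=up2px(pts),l=l==k)
def blob_at(m,p):
    n,l,st,ce=cv2.connectedComponentsWithStats(m); x,y=[int(4*a+2) for a in p]
    return ((l==l[y,x])*255).astype(np.uint8) if l[y,x] else m*0
E
python3 - <<'E'
from h import *
t=cam('top')
for n,p in(('a',(234,252)),('b',(427,326)),('d',(417,255))):
    r=pan(t,p,show='pan_'+n,rb=20); print(n,{k:np.round(r[k],4) for k in('c','r','mu','v','tip','ang','off','ctip')})
E
python3 - <<'E'
import cv2,numpy as np
cv2.imwrite('pics/pans.png',cv2.resize(np.vstack([cv2.imread(f'pics/pan_{n}.png')[120:360] for n in'abd']),None,fx=.8,fy=.8))
E
```

```text
a {'c': array([0.5851, 0.2216]), 'r': np.float64(0.0519), 'mu': array([0.5948, 0.2983]), 'v': array([0.1316, 0.9913]), 'tip': array([0.5977, 0.3203]), 'ang': np.float64(82.4391), 'off': np.float64(-0.0005), 'ctip': array([0.5846, 0.2212])}
b {'c': array([ 0.4154, -0.2289]), 'r': np.float64(0.0429), 'mu': array([ 0.4185, -0.3011]), 'v': array([ 0.0421, -0.9991]), 'tip': array([ 0.4197, -0.3276]), 'ang': np.float64(-87.5855), 'off': np.float64(-0.0001), 'ctip': array([ 0.4154, -0.2277])}
d {'c': array([ 0.5793, -0.2066]), 'r': np.float64(0.0245), 'mu': array([ 0.5765, -0.2703]), 'v': array([-0.0432, -0.9991]), 'tip': array([ 0.575 , -0.3057]), 'ang': np.float64(-92.4732), 'off': np.float64(-0.0), 'ctip': array([ 0.5793, -0.2058])}
```

View pics/pans.png

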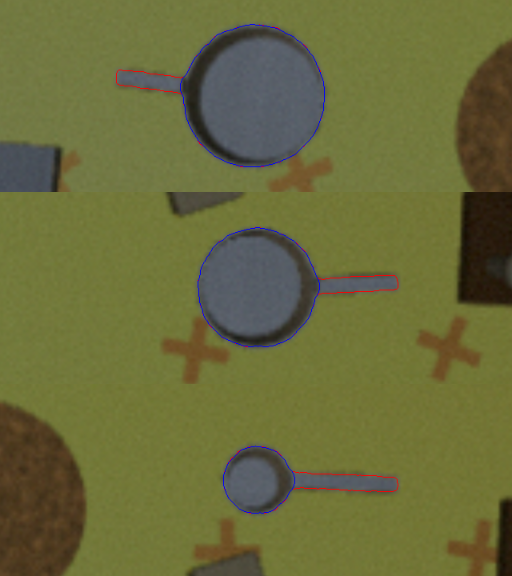

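```bash
cat > st.py <<'E'
from h import *
t=cam('top'); s=cam('scene')
# handle tips, two views
tips={'a':(.5977,.3203),'b':(.4197,-.3276),'d':(.575,-.3057)}
sp={'a':(752,93),'b':(141,329),'d':(295,401)}
for n in tips:
    pt=proj(t,[[*tips[n],.049]])[0]; ps=np.array(sp[n])/3+(140,170)-1/3
    x,e=tri(t,pt,s,ps); print('tip',n,x.round(4),np.round(e,4))
# mat
def mat(c,x,y):
    i=cv2.GaussianBlur(c['image'],(5,5),0).astype(float); m=((i[...,1]<.86*i[...,2])&(i[...,0]<.75*i[...,1])).astype(np.uint8)*255
    m=cv2.morphologyEx(m,cv2.MORPH_CLOSE,np.ones((5,5),np.uint8)); n,l,st,ce=cv2.connectedComponentsWithStats(m); k=l[y,x]
    cn=max(cv2.findContours((l==k).astype(np.uint8),0,1)[0],key=cv2.contourArea); return cv2.fitEllipse(cn)
mt,ms=mat(t,330,263),mat(s,316,254); print('mat',mt,ms, plane(t,[mt[0]],.006)[0].round(4), plane(s,[ms[0]],.006)[0].round(4)); x,e=tri(t,mt[0],s,ms[0]);print(x.round(4),np.round(e,4))
# block
for z in(.018,):
    m=blob_at(metal(t),(156,291)); cn=max(cv2.findContours(m,0,1)[0],key=cv2.contourArea); bx=cv2.boxPoints(cv2.minAreaRect(cn)); W=plane(t,up2px(bx),z); print('block',W.round(4),W.mean(0).round(4),np.linalg.norm(np.diff(W,axis=0),axis=1).round(3), proj(s,W).round(1))
crop(s,340,160,80,60,8,'blk')
E
python3 st.py
```

```text
tip a [0.5991 0.3237 0.0367] [0.0003 0.0003]
tip b [ 0.4203 -0.3274  0.0459] [0.0012 0.0012]
tip d [ 0.576  -0.3056  0.046 ] [0.0011 0.0011]
mat ((329.7651062011719, 263.1704406738281), (64.89684295654297, 65.11750030517578), 104.40078735351562) ((315.48309326171875, 254.77194213867188), (35.16106414794922, 55.94441223144531), 91.0605697631836) [ 0.5604 -0.0043  0.006 ] [ 0.5679 -0.0113  0.006 ]
[ 0.5613 -0.0039 -0.0019] [0.0006 0.0006]
block [[0.434  0.4523 0.018 ]
 [0.5538 0.4425 0.018 ]
 [0.5474 0.3708 0.018 ]
 [0.4285 0.3808 0.018 ]] [0.4909 0.4116 0.018 ] [0.12  0.072 0.119] [[368.6 174.8]
 [396.5 186.9]
 [383.6 194.5]
 [355.7 181.9]]
```

View pics/blk.png

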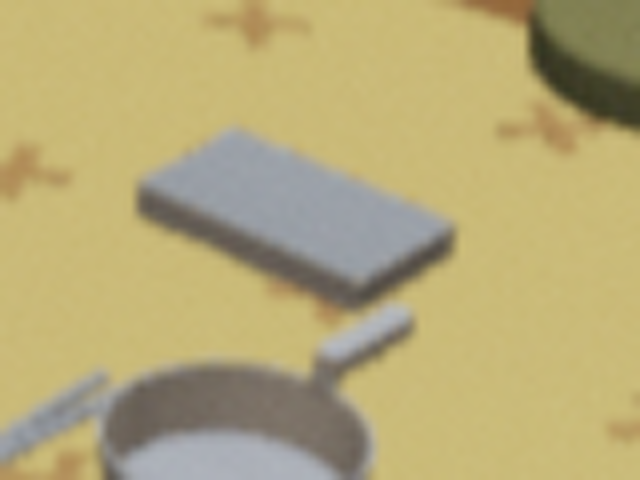

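```bash
python3 - <<'E'
from h import *
go((.5957,.3027,.15),np.radians(-7.6))
E
```

```text
t 0.45 pos [ 0.2473 -0.5466  0.2266] F [ 0.9  0.5 -0.2] op 93.0 q6 [-1.23 -0.09]
turn(tool,rad) [ 0.    -1.013 -0.   ]  shift in current tool mm [-667.5   76.6 -630.2]  in TARGET tool mm [-887.9   76.6  233. ]
```

```bash
python3 -m inch '[[[0,0,0,0,-0.169,0],[0,0,0,0,-0.169,0],[0,0,0,0,-0.169,0],[0,0,0,0,-0.169,0],[0,0,0,0,-0.169,0],[0,0,0,0,-0.168,0]]]' 60; python3 -m inch '[[[-59,0,15.5,0,0,0],[-59,0,15.5,0,0,0],[-59,0,15.5,0,0,0],[-59,0,15.5,0,0,0],[-59,0,15.5,0,0,0],[-59,0,15.5,0,0,0],[-59,0,15.5,0,0,0],[-59,0,15.5,0,0,0]]]'
python3 -m inch '[[[-59,0,15.5,0,0,0],[-59,0,15.5,0,0,0],[-59,0,15.5,0,0,0],[-59,0,15.5,0,0,0],[-59,15,15.5,0,0,0],[-59,20,15.5,0,0,0],[-59,20,15.5,0,0,0],[0,0,0,0,0,0]]]'
python3 - <<'E'
from h import *
t=cam('top'); m=t
r=pan(t,(234,252),show='a2',rb=20); print({k:np.round(r[k],4) for k in('c','r','ang','tip')})
go((.5957,.3027,.032),np.radians(-7.6))
crop(t,130,160,200,150,4,'t_l2')
E
```

```text
t: 1.2
tool_pos: [0.2473, -0.5467, 0.2266]
orientation: [-1.146, 1.302, -1.302]
force: [-0.1, 0.5, 0.9]
opening: 0.0599
t: 2.2
tool_pos: [0.4333, -0.0934, 0.227]
orientation: [-1.143, 1.306, -1.308]
force: [1.1, -0.9, 0.4]
opening: 0.0598
t: 3.2
tool_pos: [0.5919, 0.2994, 0.1672]
orientation: [-1.152, 1.308, -1.302]
force: [-0.9, -0.1, 0.2]
opening: 0.0599
{'c': array([0.5851, 0.2216]), 'r': np.float64(0.052), 'ang': np.float64(82.501), 'tip': array([0.5976, 0.3202])}
t 3.25 pos [0.5926 0.2976 0.1696] F [-0.4 -0.5  0.6] op 60.0 q6 [0.39 0.52]
turn(tool,rad) [0.004 0.002 0.002]  shift in current tool mm [ -5.8 137.6   3. ]  in TARGET tool mm [ -5.5 137.6   2.4]
```

View pics/t_l2.png

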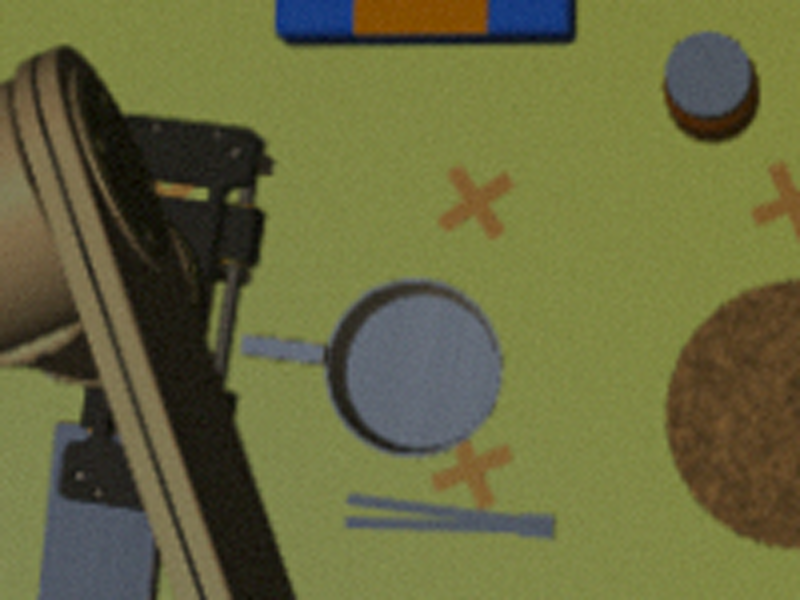

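```bash
python3 -m inch '[[[-2.8,40,1.2,0,0,0],[-2.8,40,1.2,0,0,0],[0,30,0,0,0,0],[0,14,0,0,0,0],[0,8,0,0,0,0],[0,4,0,0,0,0],[0,0,0,0,0,0],[0,0,0,0,0,0]]]' 40
python3 - <<'E'
from h import *
go((.5957,.3027,.032),np.radians(-7.6))
s=cam('scene'); crop(s,340,120,120,90,6,'a3')
E
```

```text
t: 4.25
tool_pos: [0.5975, 0.3019, 0.0378]
orientation: [-1.142, 1.306, -1.307]
force: [0.7, 0.4, -0.4]
opening: 0.0395
t 4.25 pos [0.5975 0.3019 0.0378] F [ 0.7  0.4 -0.4] op 39.5 q6 [0.39 0.52]
turn(tool,rad) [-0.001 -0.    -0.001]  shift in current tool mm [-0.5  5.8 -1.9]  in TARGET tool mm [-0.5  5.8 -1.9]
```

View pics/a3.png

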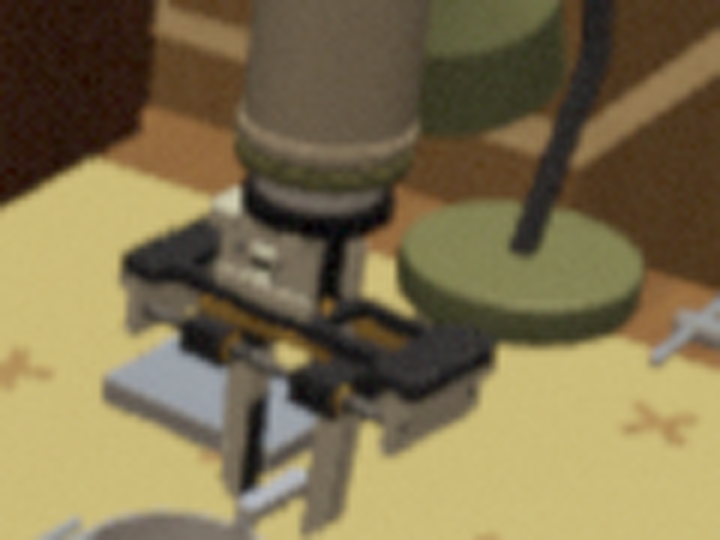

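```bash
python3 -m inch '[[[0,6,-2,0,0,0],[0,0,0,0,0,0],[0,0,0,0,0,0]]]'; python3 -m inch '[[[0,0,0,0,0,0],[0,0,0,0,0,0],[0,0,0,0,0,0],[0,0,0,0,0,0],[0,0,0,0,0,0],[0,0,0,0,0,0],[0,0,0,0,0,0],[0,0,0,0,0,0]]]' 0 50
python3 - <<'E'
from h import *
go((.5957,.3027,.032),np.radians(-7.6))
E
```

```text
t: 4.68
tool_pos: [0.5947, 0.3019, 0.0305]
orientation: [-1.144, 1.307, -1.306]
force: [-0.2, 0.1, 0.6]
opening: 0.04
t: 5.68
tool_pos: [0.595, 0.3019, 0.0309]
orientation: [-1.143, 1.306, -1.307]
force: [0.1, -0.8, 0.9]
opening: 0.0118
t 5.67 pos [0.595  0.3019 0.0309] F [ 0.1 -0.8  0.9] op 11.8 q6 [0.39 0.53]
turn(tool,rad) [-0. -0. -0.]  shift in current tool mm [-0.9 -1.1  0.6]  in TARGET tool mm [-0.9 -1.1  0.6]
```

```bash
python3 -m inch '[[[0,-5,0,0,0,0],[0,-10,0,0,0,0],[0,-15,0,0,0,0],[0,-15,0,0,0,0],[0,-10,0,0,0,0],[0,0,0,0,0,0],[0,0,0,0,0,0]]]'
python3 - <<'E'
from h import *
go((.595-.0247,.3019-.2258,.08),np.radians(-7.6))
s=cam('scene'); crop(s,320,120,120,90,6,'a4');print(monitor.read_state()['wrist_torque'])
E
```

```text
t: 6.55
tool_pos: [0.5946, 0.3018, 0.0853]
orientation: [-1.144, 1.307, -1.306]
force: [-0.0, -0.6, -2.3]
opening: 0.0113
t 6.55 pos [0.5946 0.3018 0.0853] F [-0.  -0.6 -2.3] op 11.3 q6 [0.39 0.53]
turn(tool,rad) [ 0.001 -0.     0.   ]  shift in current tool mm [226.9   5.4   5.9]  in TARGET tool mm [226.9   5.3   5.8]
[ 0.10819984 -0.08025647 -0.00125642]
```

View pics/a4.png

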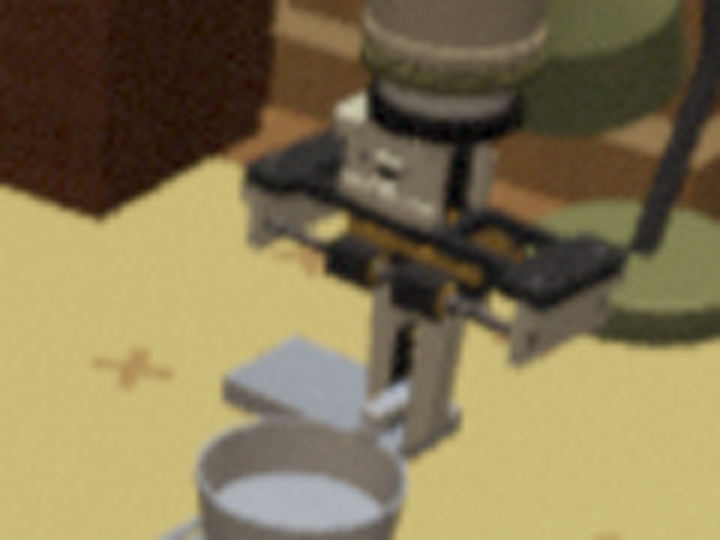

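```bash
python3 -m inch '[[[15,0,0,0,0,0],[30,0,1,0,0,0],[40,0,1,0,0,0],[40,0,1,0,0,0],[40,0,1,0,0,0],[32,0,1,0,0,0],[20,0,1,0,0,0],[10,0,0,0,0,0]]]';python3 -m inch '[[[0,0,0,0,0,0],[0,0,0,0,0,0]]]'
python3 - <<'E'
from h import *
t=cam('top'); crop(t,230,190,200,150,4,'a5')
go((.595-.0247,.3019-.2258,.04),np.radians(-7.6))
p=proj(t,[[.56,-.004,.08]])[0];print(p)
r=pan(t,p,zr=.083,zh=.098,show='a5c',rb=20);print({k:np.round(r[k],4) for k in('c','r','ang','tip')})
E
```

```text
t: 7.6
tool_pos: [0.5705, 0.0749, 0.0856]
orientation: [-1.143, 1.308, -1.307]
force: [0.5, -0.0, -2.5]
opening: 0.0114
t: 7.85
tool_pos: [0.5708, 0.077, 0.0858]
orientation: [-1.143, 1.306, -1.306]
force: [-0.2, 0.3, -2.0]
opening: 0.0112
t 7.9 pos [0.5708 0.0771 0.0858] F [ 0.3  0.3 -1.7] op 11.7 q6 [0.05 0.18]
turn(tool,rad) [ 0.     0.001 -0.   ]  shift in current tool mm [ 1.  45.8 -0.4]  in TARGET tool mm [ 1.  45.8 -0.4]
[329.39395917 261.36014016]Traceback (most recent call last):
  File "<stdin>", line 5, in <module>
  File "h.py", line 60, in pan
    n,l,st,_=cv2.connectedComponentsWithStats(hd); k=1+np.argmax(st[1:,4]); pts=np.argwhere(l==k)[:,::-1]
                                                       ~~~~~~~~~^^^^^^^^^^
    return _wrapfunc(a, 'argmax', axis=axis, out=out, **kwds)
    return bound(*args, **kwds)
ValueError: attempt to get argmax of an empty sequence
```

View pics/a5.png

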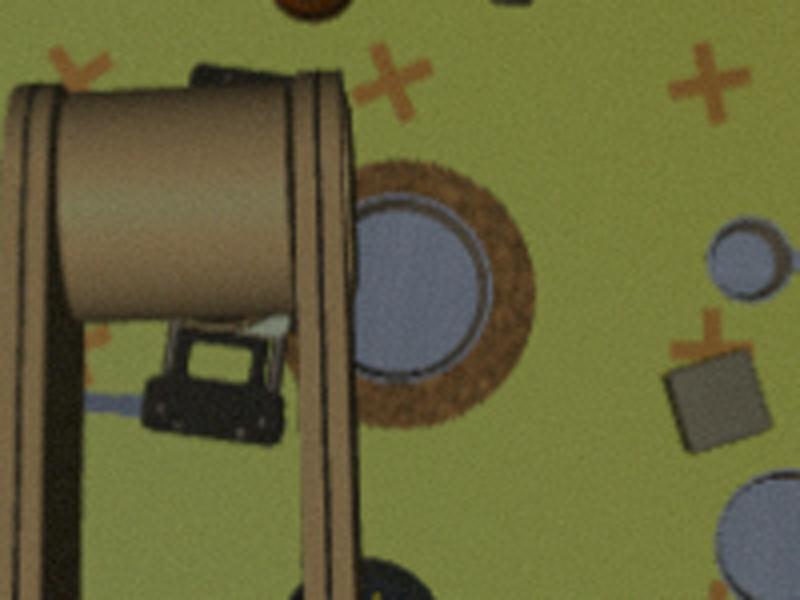

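```bash
python3 -m inch '[[[1,12,0,0,0,0],[0,12,0,0,0,0],[0,10,0,0,0,0],[0,6,0,0,0,0],[0,3,0,0,0,0],[0,2,0,0,0,0],[0,0,0,0,0,0],[0,0,0,0,0,0]]]'
python3 -m inch '[[[0,1,0,0,0,0],[0,1,0,0,0,0],[0,1,0,0,0,0],[0,0,0,0,0,0]]]'
python3 -m inch '[[[0,1,0,0,0,0],[0,0.5,0,0,0,0],[0,0,0,0,0,0]]]'
```

```text
t: 8.9
tool_pos: [0.5709, 0.0751, 0.0411]
orientation: [-1.143, 1.306, -1.307]
force: [0.1, 0.1, -1.2]
opening: 0.0112
t: 9.4
tool_pos: [0.5706, 0.0751, 0.0377]
orientation: [-1.143, 1.306, -1.306]
force: [0.3, 0.8, -1.9]
opening: 0.011
t: 9.78
tool_pos: [0.5709, 0.0753, 0.0367]
orientation: [-1.143, 1.306, -1.306]
force: [-0.9, 1.5, 4.1]
opening: 0.0114
```

```bash
python3 -m inch '[[[0,0,0,0,0,0],[0,0,0,0,0,0],[0,0,0,0,0,0]]]' 14; python3 -m inch '[[[0,0,0,0,0,0],[0,0,0,0,0,0],[0,0,0,0,0,0]]]' 40
python3 -m inch '[[[0,-10,0,0,0,0],[0,-20,0,0,0,0],[0,-30,0,0,0,0],[0,-40,0,0,0,0],[0,-40,0,0,0,0],[0,-30,0,0,0,0],[0,0,0,0,0,0]]]'
python3 - <<'E'
from h import *
# b grip from first measurement
go((.4154+.082*.0421,-.2285-.082*.9991,.12),np.radians(-87.6-90))
E
```

```text
t: 10.15
tool_pos: [0.5705, 0.075, 0.0361]
orientation: [-1.144, 1.307, -1.307]
force: [-0.7, 0.1, -0.4]
opening: 0.014
t: 10.52
tool_pos: [0.5706, 0.0751, 0.0363]
orientation: [-1.143, 1.307, -1.307]
force: [0.0, 0.0, 0.1]
opening: 0.0381
t: 11.4
tool_pos: [0.5729, 0.0753, 0.2116]
orientation: [-1.137, 1.301, -1.31]
force: [-0.0, -0.7, -0.4]
opening: 0.0398
t 11.4 pos [0.5729 0.0753 0.2116] F [-0.  -0.7 -0.4] op 39.8 q6 [0.04 0.17]
turn(tool,rad) [-0.008 -0.175 -0.001]  shift in current tool mm [ 402.8   90.2 -102.3]  in TARGET tool mm [ 378.9   91.6 -170.1]
```

```bash
python3 -m inch '[[[0,0,0,0,-0.09,0],[0,0,0,0,-0.085,0],[50,0,-23,0,0,0],[60,0,-27,0,0,0],[60,10,-27,0,0,0],[60,10,-27,0,0,0],[60,10,-27,0,0,0],[60,10,-27,0,0,0]]]';python3 -m inch '[[[29,20,-12,0,0,0],[0,0,0,0,0,0],[0,0,0,0,0,0]]]'
python3 - <<'E'
from h import *
t=cam('top'); crop(t,230,190,200,150,4,'a6'); crop(t,370,220,160,120,5,'b1')
go((.4154+.082*.0421,-.2285-.082*.9991,.032),np.radians(-87.6-90))
p=proj(t,[[.56,-.004,.04]])[0]
r=pan(t,p,zr=.04,zh=.055,show='a5c',rb=20);print({k:np.round(r[k],4) for k in('c','r','ang','tip')})
E
```

```text
t: 12.4
tool_pos: [0.4332, -0.2646, 0.168]
orientation: [-1.229, 1.178, -1.178]
force: [1.4, -0.3, 0.5]
opening: 0.0395
t: 12.78
tool_pos: [0.4239, -0.2921, 0.1486]
orientation: [-1.228, 1.179, -1.178]
force: [-0.3, 0.6, 0.5]
opening: 0.04
t 12.82 pos [ 0.4243 -0.2919  0.1491] F [0.2 0.4 0.8] op 39.7 q6 [-0.7  -0.75]
turn(tool,rad) [-0.     0.001 -0.   ]  shift in current tool mm [ 18.3 117.   -6.3]  in TARGET tool mm [ 18.3 117.1  -6.3]
{'c': array([ 0.5585, -0.0048]), 'r': np.float64(0.0533), 'ang': np.float64(82.7224), 'tip': array([0.5706, 0.0936])}
```

View pics/a6.png

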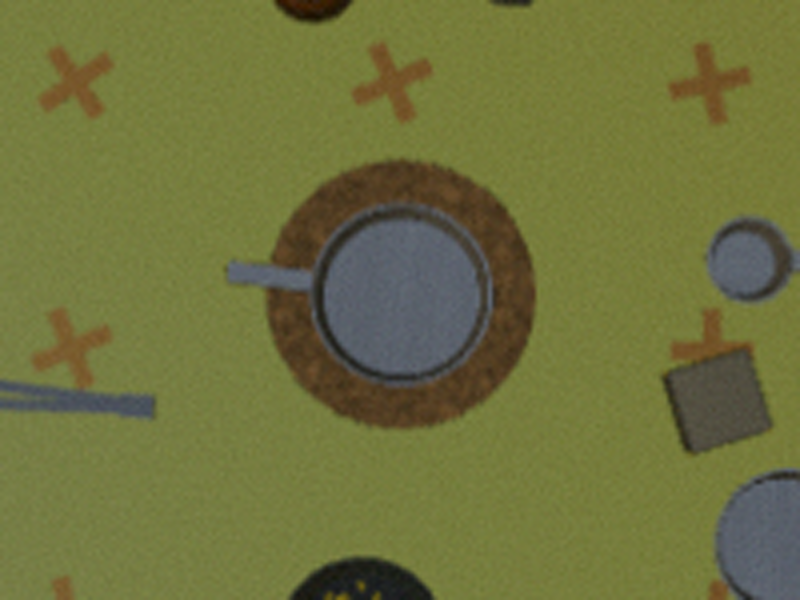

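View pics/b1.png

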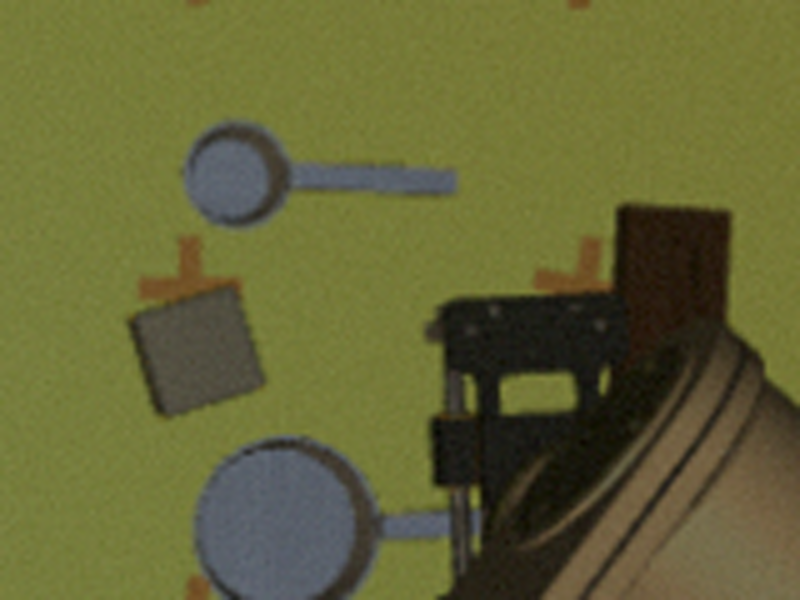

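```bash
python3 -m inch '[[[9,30,-3,0,0,0],[9,30,-3,0,0,0],[0,25,0,0,0,0],[0,14,0,0,0,0],[0,8,0,0,0,0],[0,5,0,0,0,0],[0,0,0,0,0,0],[0,0,0,0,0,0]]]' 40
python3 - <<'E'
from h import *
go((.4154+.082*.0421,-.2285-.082*.9991,.0315),np.radians(-87.6-90))
s=cam('scene'); crop(s,130,190,160,120,5,'b2')
E
```

```text
t: 13.82
tool_pos: [0.4191, -0.3114, 0.0375]
orientation: [-1.229, 1.177, -1.179]
force: [0.9, -1.2, -0.6]
opening: 0.0397
t 13.82 pos [ 0.4191 -0.3114  0.0375] F [ 0.9 -1.2 -0.6] op 39.7 q6 [-0.74 -0.78]
turn(tool,rad) [-0.001  0.     0.001]  shift in current tool mm [-0.9  6.  -0.2]  in TARGET tool mm [-0.9  6.  -0.2]
```

View pics/b2.png

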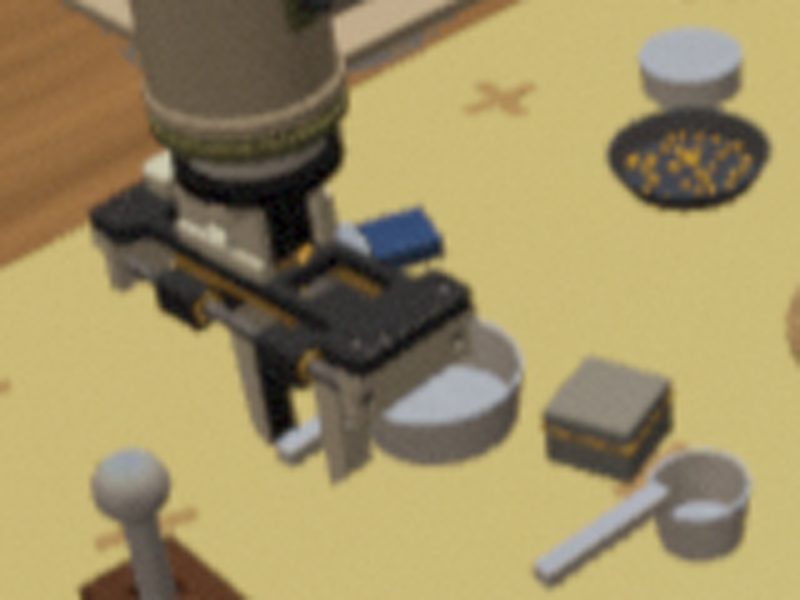

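Fingers straddle b's handle. Lower 6 mm and grip.

```bash
python3 -m inch '[[[-1,6,0,0,0,0],[0,0,0,0,0,0],[0,0,0,0,0,0]]]'; python3 -m inch '[[[0,0,0,0,0,0],[0,0,0,0,0,0],[0,0,0,0,0,0],[0,0,0,0,0,0],[0,0,0,0,0,0],[0,0,0,0,0,0],[0,0,0,0,0,0]]]' 0 50
python3 -m inch '[[[0,-5,0,0,0,0],[0,-12,0,0,0,0],[0,-20,0,0,0,0],[0,-20,0,0,0,0],[0,-13,0,0,0,0],[0,0,0,0,0,0],[0,0,0,0,0,0]]]'
python3 - <<'E'
from h import *
print(monitor.read_state()['tool_pos'])
go((.5583+.0037,-.005-.081,.11),np.radians(-87.6-90))
E
```

```text
t: 14.25
tool_pos: [0.4185, -0.3099, 0.0306]
orientation: [-1.229, 1.178, -1.178]
force: [-0.3, 0.2, 0.1]
opening: 0.0402
t: 15.12
tool_pos: [0.4186, -0.31, 0.0308]
orientation: [-1.229, 1.178, -1.178]
force: [-0.3, -0.3, 0.3]
opening: 0.0116
t: 16.0
tool_pos: [0.4183, -0.3097, 0.1001]
orientation: [-1.229, 1.179, -1.177]
force: [0.0, 0.1, -1.8]
opening: 0.0116
[ 0.41826597 -0.30966472  0.10008658]
t 16.0 pos [ 0.4183 -0.3097  0.1001] F [ 0.   0.1 -1.8] op 11.6 q6 [-0.74 -0.78]
turn(tool,rad) [ 0.001  0.    -0.001]  shift in current tool mm [-217.4   -9.9  153. ]  in TARGET tool mm [-217.4   -9.9  153. ]
```

```bash
python3 -m inch '[[[-14,0,10,0,0,0],[-28,-2,20,0,0,0],[-38,-2,27,0,0,0],[-38,-2,27,0,0,0],[-38,-2,27,0,0,0],[-30,-2,21,0,0,0],[-20,0,14,0,0,0],[-10,0,7,0,0,0]]]';python3 -m inch '[[[0,0,0,0,0,0],[0,0,0,0,0,0]]]'
python3 - <<'E'
from h import *
t=cam('top'); crop(t,230,190,200,150,4,'b3'); s=cam('scene'); crop(s,240,180,160,120,5,'b4')
go((.5615,-.0869,.08),np.radians(-87.6-90))
print(proj(t,[[.5583,-.0052,.115],[.5583,-.0052,.04]]))
E
```

```text
t: 17.0
tool_pos: [0.5625, -0.0855, 0.1099]
orientation: [-1.23, 1.178, -1.176]
force: [-0.5, -1.3, -0.3]
opening: 0.0116
t: 17.25
tool_pos: [0.5618, -0.0883, 0.1104]
orientation: [-1.229, 1.179, -1.178]
force: [-0.2, 0.3, -0.9]
opening: 0.011
t 17.35 pos [ 0.5619 -0.0886  0.1106] F [ 0.5 -0.5 -0.9] op 11.8 q6 [-0.25 -0.29]
turn(tool,rad) [ 0.    -0.001  0.   ]  shift in current tool mm [-1.7 30.6 -0.4]  in TARGET tool mm [-1.7 30.6 -0.4]
[[329.82447947 261.12770563]
 [330.04292636 263.19505596]]
```

View pics/b3.png

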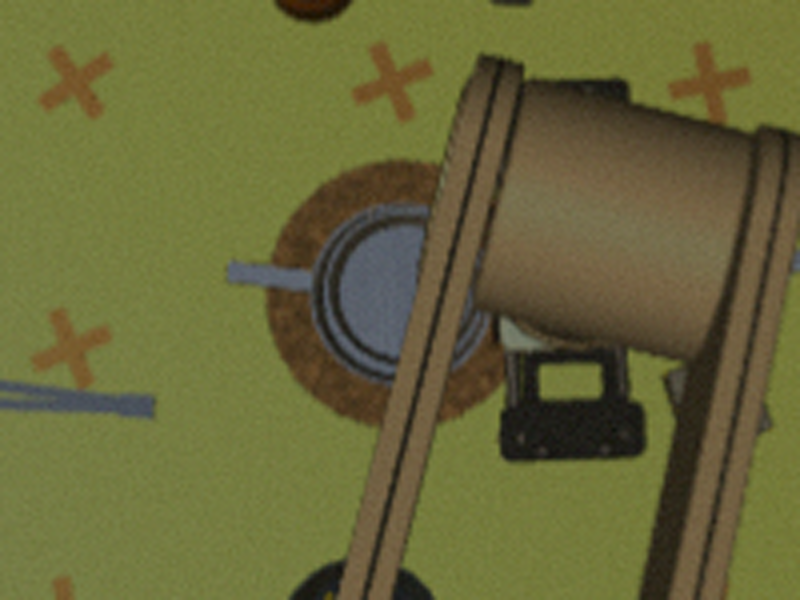

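View pics/b4.png

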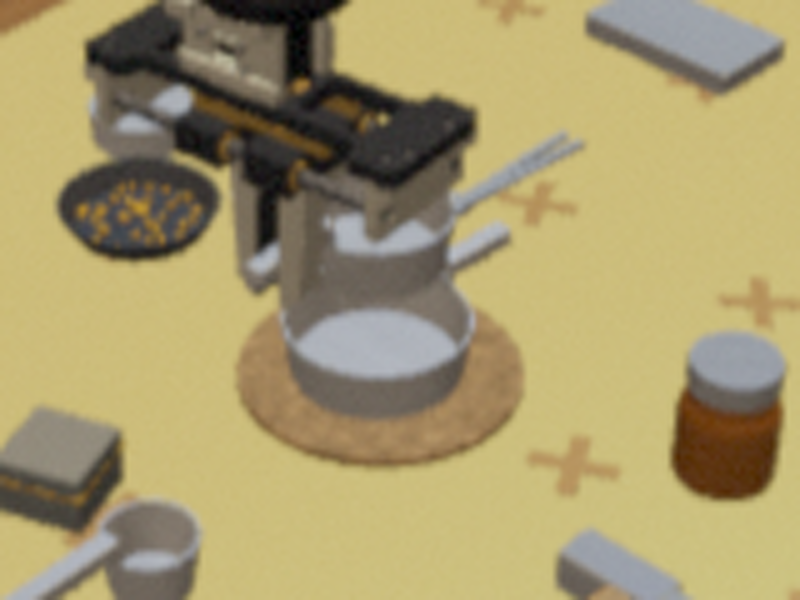

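```bash
python3 -m inch '[[[-1.5,10,0,0,0,0],[0,15,0,0,0,0],[0,12,0,0,0,0],[0,10,0,0,0,0],[0,8,0,0,0,0],[0,5,0,0,0,0],[0,4,0,0,0,0],[0,0,0,0,0,0]]]'
python3 -m inch '[[[0,2,0,0,0,0],[0,1,0,0,0,0],[0,0,0,0,0,0],[0,0,0,0,0,0]]]'
```

```text
t: 18.35
tool_pos: [0.5623, -0.0862, 0.0466]
orientation: [-1.229, 1.178, -1.178]
force: [0.2, -0.2, -2.3]
opening: 0.011
t: 18.85
tool_pos: [0.5624, -0.0863, 0.0438]
orientation: [-1.229, 1.178, -1.178]
force: [0.2, -0.4, -0.6]
opening: 0.0113
```

```bash
python3 - <<'E'
from h import *
go((.5615,-.0869,.0408),np.radians(-87.6-90)); print(pose()[0]['force'])
E
```

```text
t 18.85 pos [ 0.5624 -0.0863  0.0438] F [ 0.2 -0.4 -0.6] op 11.3 q6 [-0.24 -0.28]
turn(tool,rad) [-0.  0.  0.]  shift in current tool mm [ 0.6  3.  -0.9]  in TARGET tool mm [ 0.6  3.  -0.9]
[ 0.19276772 -0.43492561 -0.63507503]
```

```bash
python3 -m inch '[[[0.6,1,-0.9,0,0,0],[0,0.8,0,0,0,0],[0,0.8,0,0,0,0],[0,0.5,0,0,0,0],[0,0,0,0,0,0]]]'
python3 -m inch '[[[0,0.5,0,0,0,0],[0,0,0,0,0,0]]]'
```

```text
t: 19.48
tool_pos: [0.5615, -0.087, 0.0408]
orientation: [-1.229, 1.178, -1.178]
force: [-1.3, -0.2, 1.5]
opening: 0.0116
t: 19.73
tool_pos: [0.5617, -0.0872, 0.0405]
orientation: [-1.229, 1.178, -1.179]
force: [-2.8, -2.8, 3.7]
opening: 0.0113
```

Contact at the expected height (0.0408). Release and go up, then toward d.

```bash
python3 -m inch '[[[0,0,0,0,0,0],[0,0,0,0,0,0],[0,0,0,0,0,0]]]' 14; python3 -m inch '[[[0,0,0,0,0,0],[0,0,0,0,0,0],[0,0,0,0,0,0]]]' 40
python3 -m inch '[[[0,-10,0,0,0,0],[0,-20,0,0,0,0],[0,-30,0,0,0,0],[0,-30,0,0,0,0],[0,-20,0,0,0,0],[0,0,0,0,0,0]]]'
python3 - <<'E'
from h import *
go((.5793-.082*.0432,-.2063-.082*.9991,.12),np.radians(-92.47-90))
E
```

```text
t: 20.1
tool_pos: [0.5613, -0.0867, 0.0398]
orientation: [-1.229, 1.179, -1.178]
force: [0.2, 0.3, 1.3]
opening: 0.014
t: 20.48
tool_pos: [0.5614, -0.0869, 0.0401]
orientation: [-1.229, 1.178, -1.178]
force: [-0.4, -0.0, 0.7]
opening: 0.0381
t: 21.22
tool_pos: [0.563, -0.0873, 0.1529]
orientation: [-1.226, 1.174, -1.181]
force: [-0.4, 0.3, -0.7]
opening: 0.0401
t 21.23 pos [ 0.563  -0.0873  0.1529] F [-0.4  0.3 -0.7] op 40.1 q6 [-0.24 -0.29]
turn(tool,rad) [-0.004  0.085  0.001]  shift in current tool mm [201.3  33.2   4.2]  in TARGET tool mm [200.2  32.9  21.4]
```

```bash
python3 -m inch '[[[0,0,0,0,0.085,0],[40,0,4,0,0,0],[45,0,5,0,0,0],[45,0,5,0,0,0],[40,0,4,0,0,0],[30,10,3,0,0,0],[0,10,0,0,0,0],[0,0,0,0,0,0]]]'
python3 - <<'E'
from h import *
t=cam('top'); crop(t,250,190,200,150,4,'d1'); s=cam('scene'); crop(s,220,180,160,120,5,'d2')
p=proj(t,[[.56,-.004,.04]])[0]
r=pan(t,p,zr=.04,zh=.055,rb=20);print({k:np.round(r[k],4) for k in('c','r','ang','tip')})
go((.5793-.082*.0432,-.2063-.082*.9991,.0315),np.radians(-92.47-90))
E
```

```text
t: 22.22
tool_pos: [0.5724, -0.2862, 0.1274]
orientation: [-1.189, 1.245, -1.237]
force: [-0.1, -0.1, 0.6]
opening: 0.0398
{'c': array([ 0.5585, -0.0048]), 'r': np.float64(0.0533), 'ang': np.float64(-88.0476), 'tip': array([ 0.5602, -0.1049])}
t 22.32 pos [ 0.5736 -0.2863  0.1295] F [ 1.3 -0.4  1.5] op 40.1 q6 [-0.54 -0.5 ]
turn(tool,rad) [ 0.001  0.001 -0.001]  shift in current tool mm [ 2.  98.   2.4]  in TARGET tool mm [ 1.9 98.   2.3]
```

View pics/d1.png

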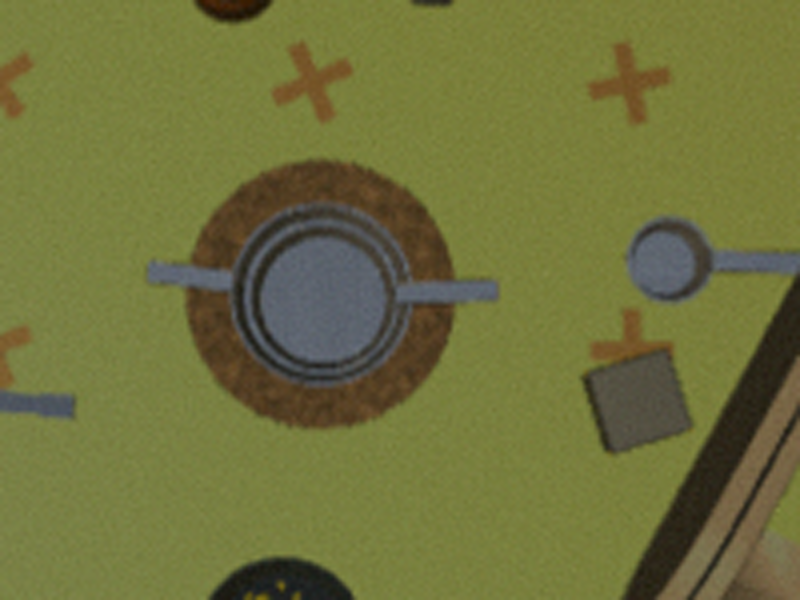

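View pics/d2.png

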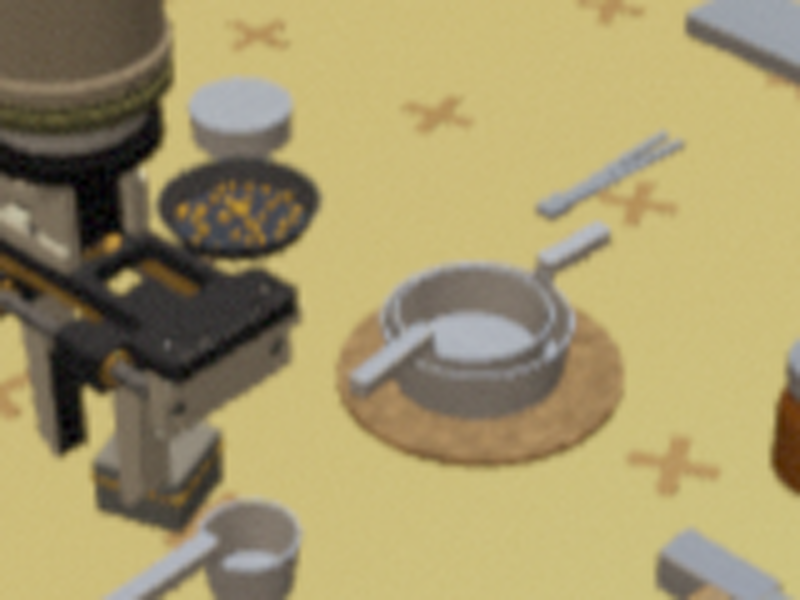

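```bash
python3 -m inch '[[[2,30,2,0,0,0],[0,25,0,0,0,0],[0,20,0,0,0,0],[0,10,0,0,0,0],[0,5,0,0,0,0],[0,0,0,0,0,0],[0,0,0,0,0,0]]]' 40
python3 - <<'E'
from h import *
go((.5793-.082*.0432,-.2063-.082*.9991,.0315),np.radians(-92.47-90))
s=cam('scene'); crop(s,160,210,160,120,5,'d3')
E
```

```text
t: 23.2
tool_pos: [0.5763, -0.2901, 0.0411]
orientation: [-1.188, 1.24, -1.242]
force: [0.9, 0.3, -0.2]
opening: 0.0399
t 23.2 pos [ 0.5763 -0.2901  0.0411] F [ 0.9  0.3 -0.2] op 39.9 q6 [-0.55 -0.5 ]
turn(tool,rad) [-0.001  0.     0.001]  shift in current tool mm [-1.8  9.6 -0.7]  in TARGET tool mm [-1.8  9.6 -0.7]
```

View pics/d3.png

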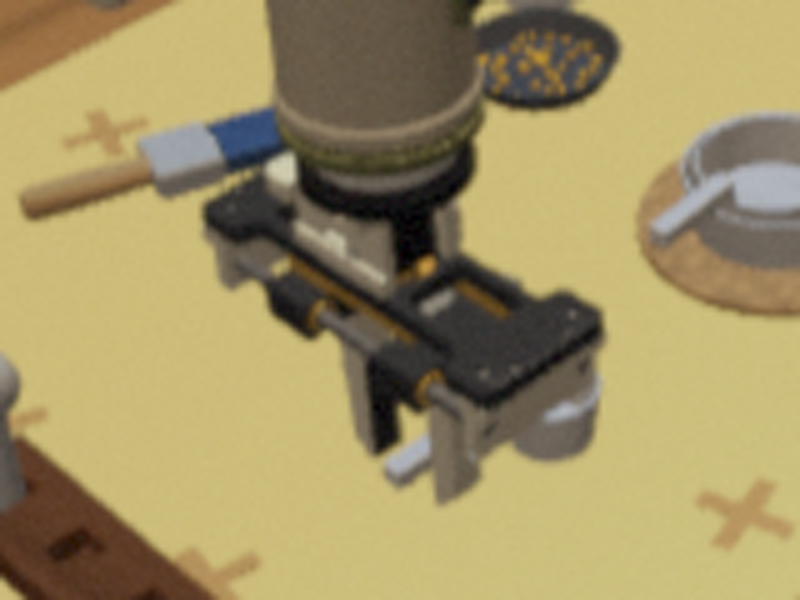

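```bash
python3 -m inch '[[[-1.8,9.5,-0.7,0,0,0],[0,0,0,0,0,0],[0,0,0,0,0,0]]]'; python3 -m inch '[[[0,0,0,0,0,0],[0,0,0,0,0,0],[0,0,0,0,0,0],[0,0,0,0,0,0],[0,0,0,0,0,0],[0,0,0,0,0,0],[0,0,0,0,0,0]]]' 0 50
python3 - <<'E'
from h import *
go((.5793-.082*.0432,-.2063-.082*.9991,.0315),np.radians(-92.47-90))
E
python3 -m inch '[[[0,-5,0,0,0,0],[0,-12,0,0,0,0],[0,-20,0,0,0,0],[0,-20,0,0,0,0],[0,-20,0,0,0,0],[0,-8,0,0,0,0],[0,0,0,0,0,0]]]'
```

```text
t: 23.62
tool_pos: [0.5749, -0.2877, 0.0303]
orientation: [-1.189, 1.241, -1.24]
force: [-0.4, 0.7, 0.4]
opening: 0.0401
t: 24.5
tool_pos: [0.5751, -0.2879, 0.0307]
orientation: [-1.189, 1.241, -1.241]
force: [0.4, -0.7, 0.5]
opening: 0.0115
t 24.5 pos [ 0.5751 -0.2879  0.0307] F [ 0.4 -0.7  0.5] op 11.5 q6 [-0.54 -0.5 ]
turn(tool,rad) [-0.  0.  0.]  shift in current tool mm [ 0.3 -0.8  0.6]  in TARGET tool mm [ 0.3 -0.8  0.6]
t: 25.38
tool_pos: [0.5756, -0.2881, 0.1167]
orientation: [-1.188, 1.239, -1.242]
force: [-1.0, 0.1, -0.3]
opening: 0.0116
```

```bash
python3 -m inch '[[[0,0,0,0,0.08,0],[0,0,0,0,0.15,0],[0,0,0,0,0.18,0],[0,0,0,0,0.185,0],[0,0,0,0,0.185,0],[0,0,0,0,0.185,0],[0,0,0,0,0.18,0],[0,0,0,0,0.12,0]]]'; python3 -m inch '[[[0,0,0,0,0,0],[0,0,0,0,0,0]]]'
python3 - <<'E'
from h import *
t=cam('top')
go((.4793,-.0262,.117),np.radians(-165-90))
crop(t,310,170,200,150,4,'d4')
E
```

```text
t: 26.38
tool_pos: [0.5743, -0.2874, 0.1141]
orientation: [-0.272, 2.086, -2.083]
force: [0.0, 0.0, -0.9]
opening: 0.0113
t: 26.62
tool_pos: [0.5747, -0.2876, 0.1148]
orientation: [-0.279, 2.081, -2.079]
force: [0.1, 0.4, -0.2]
opening: 0.0113
t 26.68 pos [ 0.5748 -0.2877  0.1151] F [ 0.8  0.2 -0.9] op 11.4 q6 [-0.54  0.76]
turn(tool,rad) [0.001 0.003 0.001]  shift in current tool mm [  23.7   -1.7 -277.4]  in TARGET tool mm [  24.6   -1.9 -277.3]
```

View pics/d4.png

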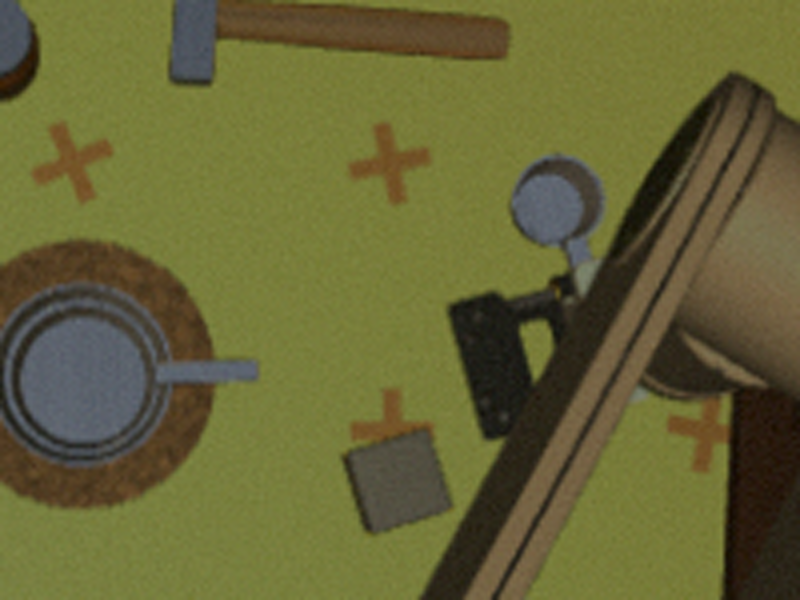

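```bash
python3 - <<'E'
from h import *
t=cam('top')
print(plane(t,[(310+557.5/4-.4,170+201.5/4-.4)],.118), proj(t,[[.558,-.005,.04]]))
E
python3 -m inch '[[[0,0,-15,0,0,0],[4,0,-35,0,0,0],[4,0,-50,0,0,0],[4,0,-55,0,0,0],[4,0,-50,0,0,0],[4,0,-40,0,0,0],[4,0,-22,0,0,0],[0,0,-10,0,0,0]]]'; python3 -m inch '[[[0,0,0,0,0,0],[0,0,0,0,0,0]]]'
python3 - <<'E'
from h import *
t=cam('top'); crop(t,250,190,160,120,5,'d5'); s=cam('scene'); crop(s,220,180,160,120,5,'d6')
go((.4793,-.0262,.08),np.radians(-165-90))
E
```

```text
[[ 0.6488467  -0.26560755  0.118     ]] [[329.95550672 263.32502612]]
t: 27.72
tool_pos: [0.4796, -0.0257, 0.1157]
orientation: [-0.276, 2.08, -2.08]
force: [-0.1, 0.1, 0.2]
opening: 0.0113
t: 27.98
tool_pos: [0.4804, -0.0275, 0.1157]
orientation: [-0.274, 2.081, -2.082]
force: [-0.1, -0.6, 0.3]
opening: 0.0112
t 28.07 pos [ 0.4803 -0.0275  0.1156] F [-0.1 -0.5 -0.5] op 11.4 q6 [-0.16  1.15]
turn(tool,rad) [-0. -0.  0.]  shift in current tool mm [ 0.6 35.6 -1.5]  in TARGET tool mm [ 0.6 35.6 -1.5]
```

View pics/d5.png

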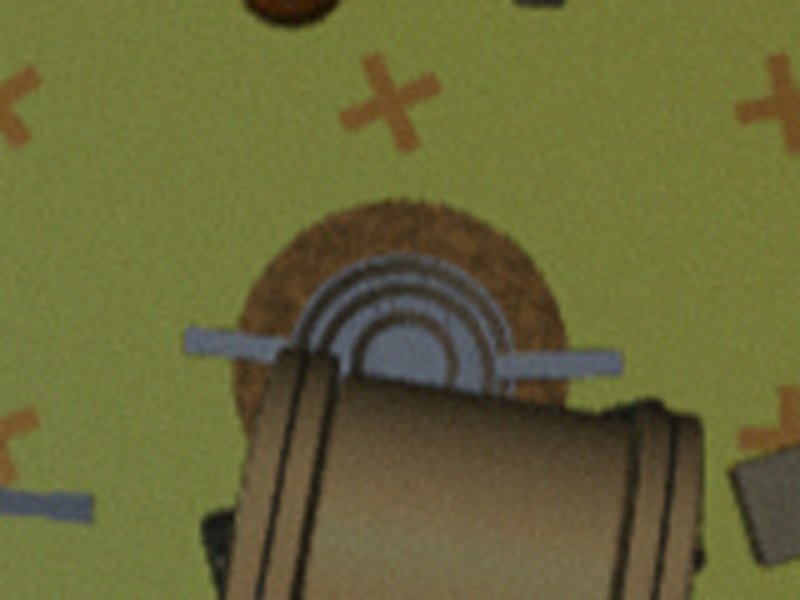

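View pics/d6.png

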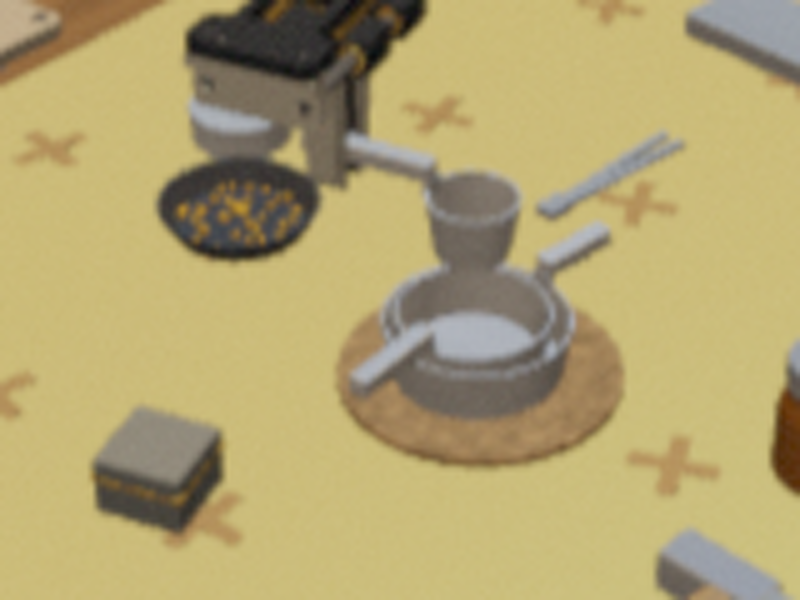

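```bash
python3 -m inch '[[[-2.4,10,-1.5,0,0,0],[0,15,0,0,0,0],[0,15,0,0,0,0],[0,12,0,0,0,0],[0,8,0,0,0,0],[0,5,0,0,0,0],[0,2,0,0,0,0],[0,0,0,0,0,0]]]'
python3 -m inch '[[[0,0,0,0,0,0],[0,0,0,0,0,0]]]'
```

```text
t: 29.08
tool_pos: [0.4821, -0.0246, 0.0489]
orientation: [-0.275, 2.081, -2.081]
force: [-0.0, -0.7, -0.8]
opening: 0.0115
t: 29.32
tool_pos: [0.4822, -0.0246, 0.0489]
orientation: [-0.274, 2.081, -2.081]
force: [-0.4, 0.3, 0.2]
opening: 0.0118
```

```bash
python3 - <<'E'
from h import *
t=cam('top'); crop(t,250,190,160,120,5,'d7'); s=cam('scene'); crop(s,260,200,100,75,8,'d8')
E
python3 -m inch '[[[0,1,0,0,0,0],[0,1,0,0,0,0],[0,1,0,0,0,0],[0,0.8,0,0,0,0],[0,0,0,0,0,0]]]'; python3 -m inch '[[[0,0.5,0,0,0,0],[0,0.5,0,0,0,0],[0,0,0,0,0,0]]]'
```

```text
t: 30.05
tool_pos: [0.4819, -0.0245, 0.0448]
orientation: [-0.275, 2.081, -2.081]
force: [-1.4, 0.2, -0.5]
opening: 0.0114
t: 30.42
tool_pos: [0.4818, -0.0246, 0.044]
orientation: [-0.275, 2.081, -2.081]
force: [-4.5, -0.8, 5.7]
opening: 0.0113
```

View pics/d8.png

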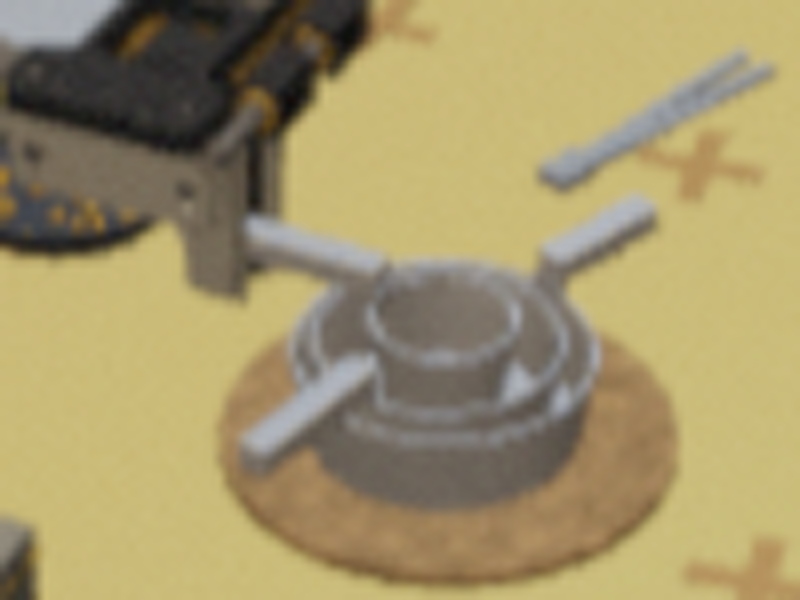

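```bash
python3 -m inch '[[[0,0,0,0,0,0],[0,0,0,0,0,0],[0,0,0,0,0,0]]]' 14; python3 -m inch '[[[0,0,0,0,0,0],[0,0,0,0,0,0],[0,0,0,0,0,0]]]' 40
python3 -m inch '[[[0,-10,0,0,0,0],[0,-20,0,0,0,0],[0,-30,0,0,0,0],[0,-40,0,0,0,0],[0,-50,0,0,0,0],[0,-20,0,0,0,0],[0,0,0,0,0,0]]]'
python3 -m inch '[[[0,0,50,0,0,0],[0,0,50,0,0,0],[0,0,50,0,0,0],[0,0,50,0,0,0],[0,0,0,0,0,0]]]'
python3 - <<'E'
from h import *
t=cam('top'); crop(t,250,190,160,120,5,'e1'); s=cam('scene'); crop(s,260,200,100,75,8,'e2'); crop(t,470,240,80,100,6,'p1'); crop(s,130,260,100,100,6,'p2')
go((.43,-.413,.15),0)
E
```

```text
t: 30.8
tool_pos: [0.4819, -0.0245, 0.0437]
orientation: [-0.275, 2.081, -2.081]
force: [-0.1, -0.3, 0.5]
opening: 0.0141
t: 31.18
tool_pos: [0.4819, -0.0245, 0.0438]
orientation: [-0.275, 2.081, -2.081]
force: [0.2, -0.2, 0.1]
opening: 0.0378
t: 32.05
tool_pos: [0.4833, -0.0247, 0.2166]
orientation: [-0.27, 2.078, -2.081]
force: [0.5, -0.1, 0.2]
opening: 0.0399
t: 32.67
tool_pos: [0.533, -0.2204, 0.2114]
orientation: [-0.275, 2.086, -2.083]
force: [-0.5, 0.2, 1.2]
opening: 0.0399
t 32.77 pos [ 0.5329 -0.2175  0.2119] F [ 0.2  0.1 -0.1] op 39.9 q6 [-0.48  0.83]
turn(tool,rad) [ 0.003 -1.309  0.   ]  shift in current tool mm [149.9  61.9 162.3]  in TARGET tool mm [ 195.5   61.9 -102.9]
```

View pics/e1.png

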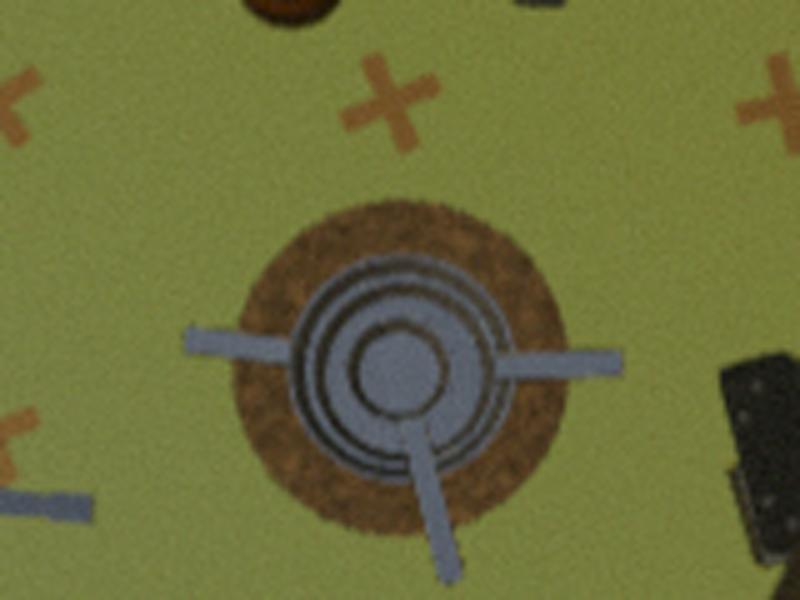

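View pics/e2.png

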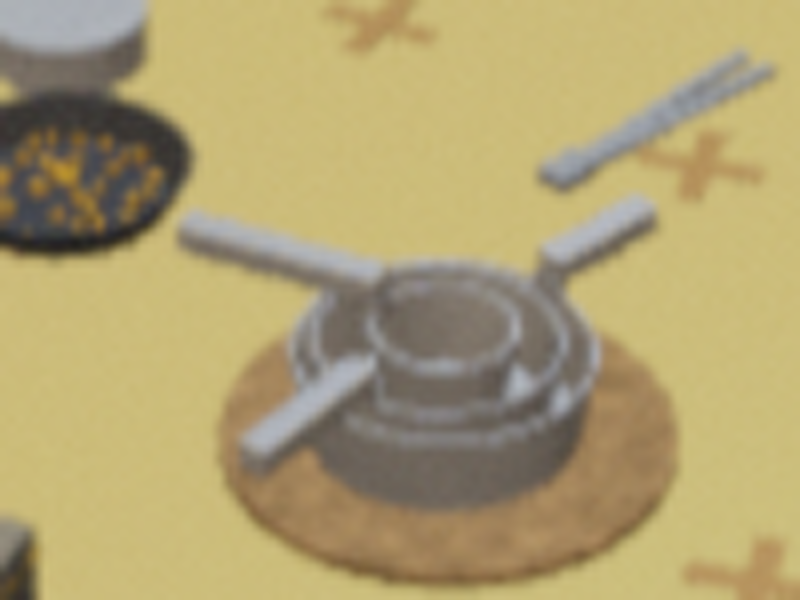

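View pics/p1.png

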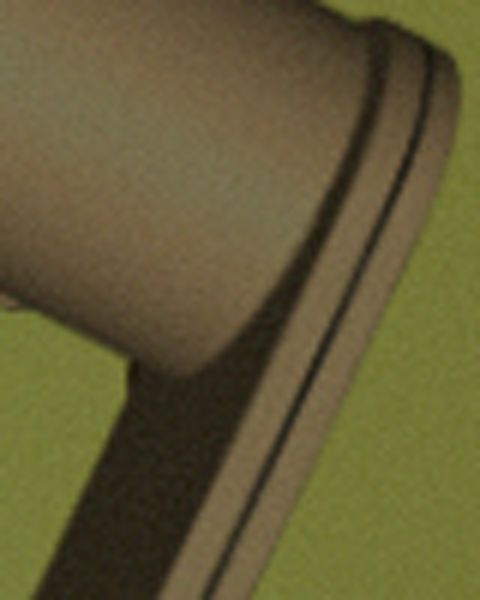

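View pics/p2.png

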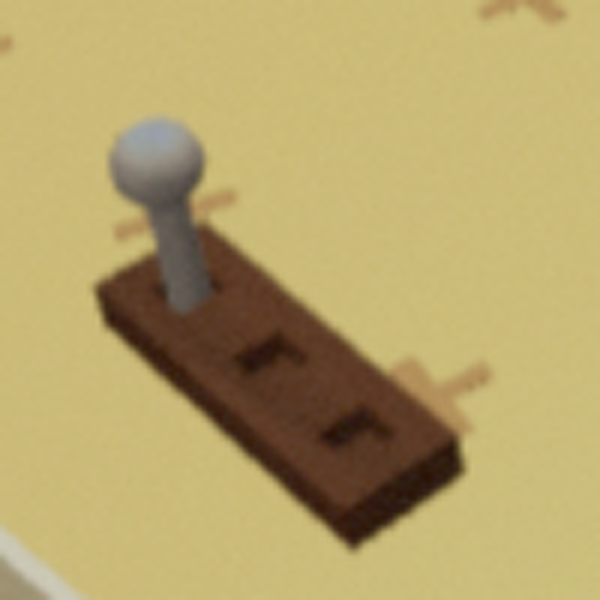

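```bash
python3 - <<'E'
from h import *
t=cam('top'); s=cam('scene')
i=cv2.imread('pics/top0.png'); 
x,e=tri(t,(512.0,320.2),s,(155.7,286.6)); print('ball',x.round(4),np.round(e,4))
print(plane(t,[(512.0,320.2)],.087).round(4), plane(s,[(155.7,286.6)],.087).round(4))
print('shank at rack top in scene, proj',proj(s,[[x[0],x[1],.023],[x[0],x[1],.07]]), 'top-seen shank base px (656,495)/5', plane(t,[(370+656/5-.4,220+495/5-.4)],.023))
# rack box corners top
c=np.array([(622,205),(731,211),(715,557),(601,551)])/5+(370,220)-.4
W=plane(t,c,.023);print(W.round(4),W.mean(0))
c=np.array([(205,228),(462,438),(352,520),(97,288)])/6+(130,260)-.4
W=plane(s,c,.023);print(W.round(4),W.mean(0))
E
```

```text
ball [ 0.429  -0.4126  0.0863] [0.001 0.001]
[[ 0.4285 -0.4132  0.087 ]] [[ 0.4307 -0.4124  0.087 ]]
shank at rack top in scene, proj [[160.33052564 306.96372253]
 [156.58624646 291.95524606]] top-seen shank base px (656,495)/5 [[ 0.42982094 -0.40636854  0.023     ]]
[[ 0.5662 -0.3917  0.023 ]
 [ 0.5634 -0.4448  0.023 ]
 [ 0.4004 -0.4349  0.023 ]
 [ 0.4039 -0.3797  0.023 ]] [ 0.48345297 -0.41276669  0.023     ]
[[ 0.4091 -0.3884  0.023 ]
 [ 0.5722 -0.3964  0.023 ]
 [ 0.5722 -0.4462  0.023 ]
 [ 0.4051 -0.4352  0.023 ]] [ 0.48963708 -0.41656309  0.023     ]
```

```bash
python3 -m inch '[[[0,0,0,0,-0.164,0],[0,0,0,0,-0.164,0],[0,0,0,0,-0.164,0],[0,0,0,0,-0.164,0],[0,0,0,0,-0.164,0],[0,0,0,0,-0.164,0],[0,0,0,0,-0.164,0],[0,0,0,0,-0.161,0]]]' 65
python3 -m inch '[[[40,0,-21,0,0,0],[50,0,-26,0,0,0],[50,10,-26,0,0,0],[35,10,-19,0,0,0],[20,10,-11,0,0,0],[0,0,0,0,0,0],[0,0,0,0,0,0]]]'
python3 - <<'E'
from h import *
go((.429,-.4128,.16),0)
s=cam('scene'); crop(s,90,210,160,120,5,'p3')
E
```

```text
t: 33.88
tool_pos: [0.5338, -0.2161, 0.2138]
orientation: [-1.213, 1.203, -1.203]
force: [0.4, -0.4, -0.0]
opening: 0.0652
t: 34.75
tool_pos: [0.432, -0.4116, 0.184]
orientation: [-1.21, 1.207, -1.208]
force: [0.4, 0.6, -0.1]
opening: 0.065
t 34.75 pos [ 0.432  -0.4116  0.184 ] F [ 0.4  0.6 -0.1] op 65.0 q6 [-0.85 -0.85]
turn(tool,rad) [-0.     0.002 -0.   ]  shift in current tool mm [ 1.2 24.  -3. ]  in TARGET tool mm [ 1.2 24.  -3. ]
```

View pics/p3.png

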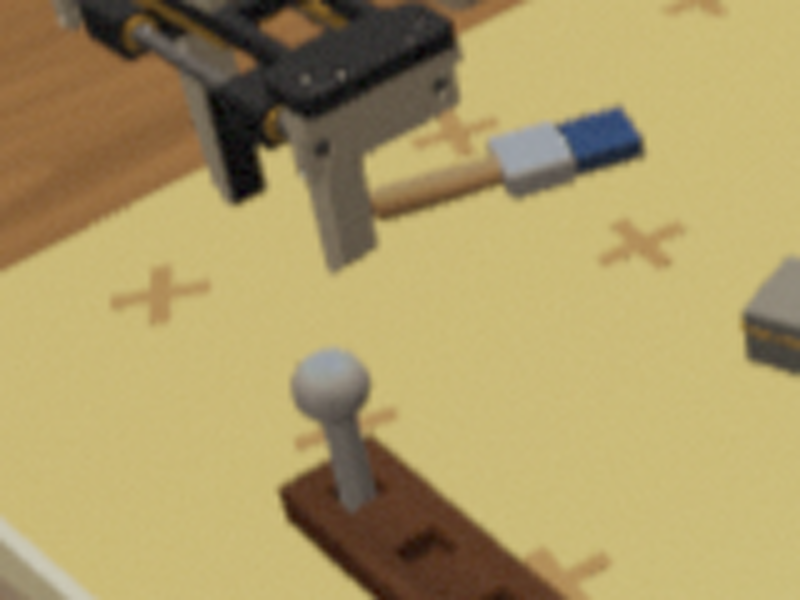

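```bash
python3 -m inch '[[[1.2,20,-3,0,0,0],[0,25,0,0,0,0],[0,25,0,0,0,0],[0,15,0,0,0,0],[0,0,0,0,0,0],[0,0,0,0,0,0]]]'
python3 - <<'E'
from h import *
go((.429,-.4128,.076),0)
s=cam('scene'); crop(s,110,230,100,75,8,'p4')
E
```

```text
t: 35.55
tool_pos: [0.4285, -0.4143, 0.0997]
orientation: [-1.21, 1.207, -1.209]
force: [0.3, 0.1, 0.2]
opening: 0.0649
t 35.55 pos [ 0.4285 -0.4143  0.0997] F [0.3 0.1 0.2] op 64.9 q6 [-0.85 -0.86]
turn(tool,rad) [-0.001  0.001  0.001]  shift in current tool mm [-1.5 23.7  0.4]  in TARGET tool mm [-1.5 23.7  0.5]
```

View pics/p4.png

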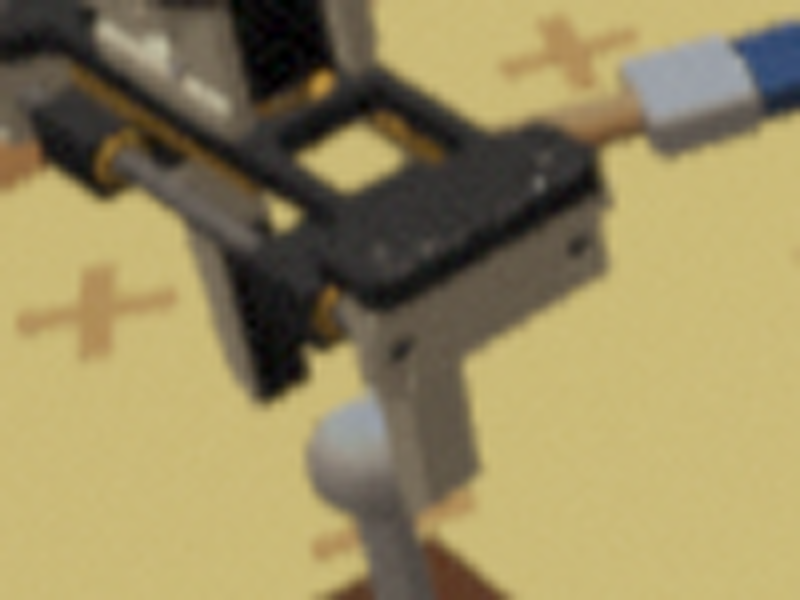

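```bash
python3 -m inch '[[[-1.5,8,0.5,0,0,0],[0,8,0,0,0,0],[0,7,0,0,0,0],[0,0,0,0,0,0],[0,0,0,0,0,0]]]'
python3 -m inch '[[[0,0,0,0,0,0],[0,0,0,0,0,0],[0,0,0,0,0,0],[0,0,0,0,0,0]]]' 44
python3 - <<'E'
from h import *
go((.429,-.4128,.076),0)
s=cam('scene'); crop(s,110,230,100,75,8,'p5')
E
```

```text
t: 36.22
tool_pos: [0.4286, -0.4125, 0.0758]
orientation: [-1.21, 1.209, -1.208]
force: [-0.1, -0.2, 0.0]
opening: 0.0649
t: 36.72
tool_pos: [0.4286, -0.4125, 0.0759]
orientation: [-1.21, 1.208, -1.209]
force: [-0.1, -1.6, -0.1]
opening: 0.0441
t 36.73 pos [ 0.4286 -0.4125  0.0759] F [-0.1 -1.6 -0.1] op 44.1 q6 [-0.85 -0.85]
turn(tool,rad) [-0.     0.001  0.   ]  shift in current tool mm [ 0.3 -0.1  0.4]  in TARGET tool mm [ 0.3 -0.1  0.4]
```

View pics/p5.png

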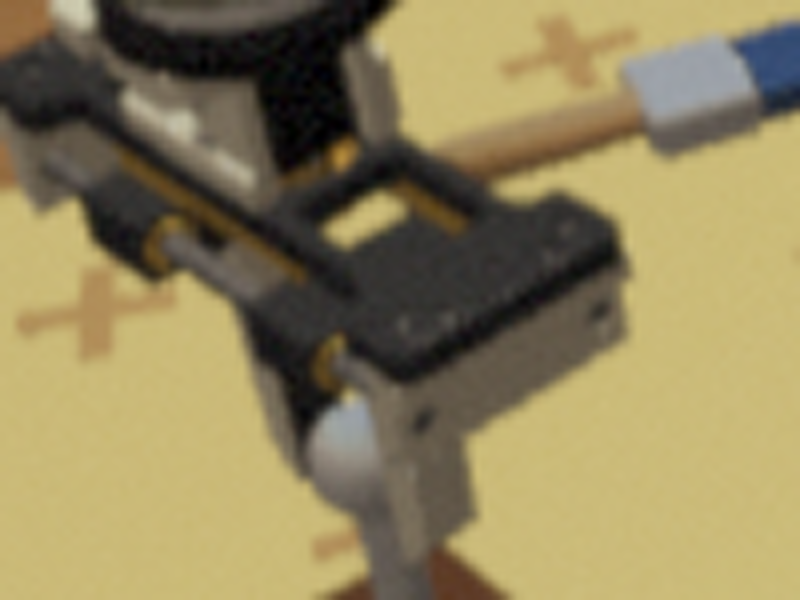

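```bash
python3 -m inch '[[[0,0,0,0,0,0],[0,0,0,0,0,0],[0,0,0,0,0,0],[0,0,0,0,0,0],[0,0,0,0,0,0],[0,0,0,0,0,0]]]' 28 40
python3 -m inch '[[[0,-3,0,0,0,0],[0,-5,0,0,0,0],[0,-8,0,0,0,0],[0,-10,0,0,0,0],[0,-20,0,0,0,0],[0,-25,0,0,0,0],[0,-20,0,0,0,0],[0,0,0,0,0,0]]]'
python3 - <<'E'
from h import *
go((.491,.4116,.16),0)
s=cam('scene'); crop(s,90,190,160,120,5,'p6')
t=cam('top');m=blob_at(metal(t),(156,291)); cn=max(cv2.findContours(m,0,1)[0],key=cv2.contourArea); bx=cv2.boxPoints(cv2.minAreaRect(cn)); print(plane(t,up2px(bx),.018).mean(0))
E
```

```text
t: 37.52
tool_pos: [0.4286, -0.4125, 0.0758]
orientation: [-1.21, 1.208, -1.209]
force: [0.7, 0.5, 0.2]
opening: 0.0325
t: 38.52
tool_pos: [0.4297, -0.4138, 0.1699]
orientation: [-1.21, 1.204, -1.213]
force: [1.2, 0.4, -2.8]
opening: 0.033
t 38.52 pos [ 0.4297 -0.4138  0.1699] F [ 1.2  0.4 -2.8] op 33.0 q6 [-0.85 -0.85]
turn(tool,rad) [-0.003  0.001  0.004]  shift in current tool mm [-825.3    7.1   62.1]  in TARGET tool mm [-825.4    9.9   61.3]
[0.49097553 0.41148781 0.018     ]
```

View pics/p6.png

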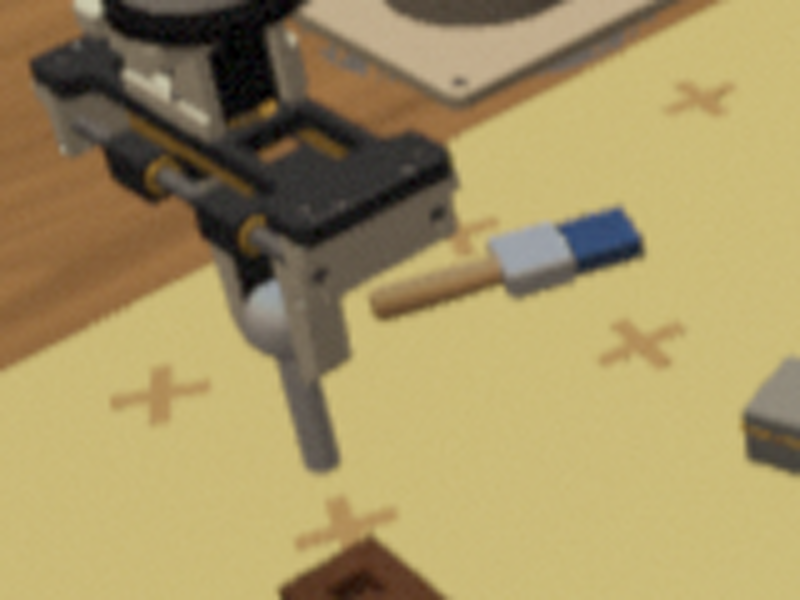

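```bash
python3 -m inch '[[[-10,-2,1,0,0,0],[-20,-3,1.5,0,0,0],[-30,-3,2,0,0,0],[-40,-2,3,0,0,0],[-45,0,3.5,0,0,0],[-45,0,3.5,0,0,0],[-45,0,3.5,0,0,0],[-45,0,3.5,0,0,0]]]'
python3 -m inch '[[[-45,0,3.5,0,0,0],[-45,0,3.5,0,0,0],[-45,0,3.5,0,0,0],[-45,0,3.5,0,0,0],[-45,0,3.5,0,0,0],[-45,0,3.5,0,0,0],[-45,0,3.5,0,0,0],[-45,0,3.5,0,0,0]]]'
python3 -m inch '[[[-45,0,3.5,0,0,0],[-40,0,3,0,0,0],[-33,0,2.5,0,0,0],[-25,0,2,0,0,0],[-15,0,1,0,0,0],[-8,0,0.5,0,0,0],[-4,0,0,0,0,0],[0,0,0,0,0,0]]]'
python3 -m inch '[[[0,0,0,0,0,0],[0,0,0,0,0,0],[0,0,0,0,0,0]]]'
python3 - <<'E'
from h import *
go((.491,.4116,.14),0)
s=cam('scene'); crop(s,330,90,120,120,5,'p7')
E
```

```text
t: 39.62
tool_pos: [0.4491, -0.1297, 0.1765]
orientation: [-1.21, 1.208, -1.208]
force: [0.0, -0.4, -1.6]
opening: 0.0327
t: 40.62
tool_pos: [0.476, 0.2298, 0.1766]
orientation: [-1.21, 1.208, -1.208]
force: [-0.2, -0.4, -1.2]
opening: 0.0326
t: 41.62
tool_pos: [0.4898, 0.3972, 0.1768]
orientation: [-1.21, 1.209, -1.209]
force: [-0.2, 0.8, -2.4]
opening: 0.0328
t: 42.0
tool_pos: [0.4898, 0.3974, 0.1768]
orientation: [-1.209, 1.209, -1.209]
force: [-0.2, -0.5, -2.5]
opening: 0.0326
t 42.0 pos [0.4898 0.3974 0.1768] F [-0.2 -0.5 -2.5] op 32.6 q6 [0.6 0.6]
turn(tool,rad) [-0.     0.001 -0.   ]  shift in current tool mm [-14.2  36.8   1.2]  in TARGET tool mm [-14.2  36.8   1.2]
```

View pics/p7.png

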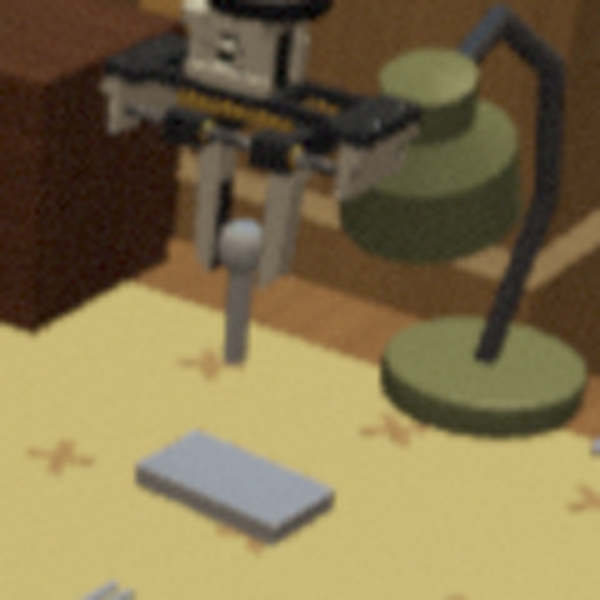

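```bash
python3 - <<'E'
from h import *
s=cam('scene')
P=np.array([[.4898,.3974,.1878],[.4898,.3974,.1088]]);q=proj(s,P); print((q-(330,90)+.4)*5)
t=cam('top')
E
```

```text
[[242.57074526 247.20633779]
 [231.04303053 359.83165992]]
```

```bash
python3 -m inch '[[[-7,15,1,0,0,0],[0,20,0,0,0,0],[0,20,0,0,0,0],[0,15,0,0,0,0],[0,8,0,0,0,0],[0,4,0,0,0,0],[0,2,0,0,0,0],[0,0,0,0,0,0]]]'
python3 -m inch '[[[0,0,0,0,0,0],[0,0,0,0,0,0]]]'
python3 - <<'E'
from h import *
go((.491,.405,.0858),0)
s=cam('scene'); crop(s,345,125,60,60,10,'p8')
t=cam('top'); crop(t,110,240,100,100,6,'p9')
E
```

```text
t: 43.15
tool_pos: [0.4911, 0.4048, 0.0934]
orientation: [-1.209, 1.208, -1.208]
force: [-0.8, -0.0, -1.6]
opening: 0.0326
t: 43.4
tool_pos: [0.4909, 0.4047, 0.0932]
orientation: [-1.209, 1.208, -1.208]
force: [0.5, -1.2, -2.0]
opening: 0.0325
t 43.4 pos [0.4909 0.4047 0.0932] F [ 0.5 -1.2 -2. ] op 32.5 q6 [0.61 0.61]
turn(tool,rad) [-0.001  0.001 -0.   ]  shift in current tool mm [-0.3  7.4  0.1]  in TARGET tool mm [-0.3  7.4  0.1]
```

View pics/p8.png

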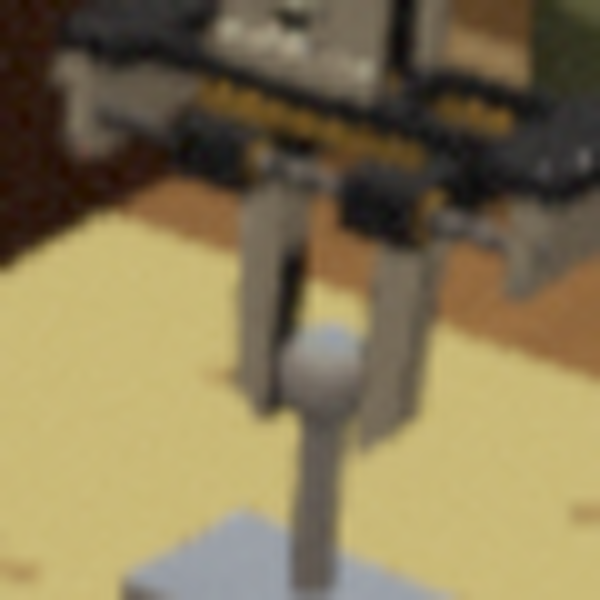

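View pics/p9.png

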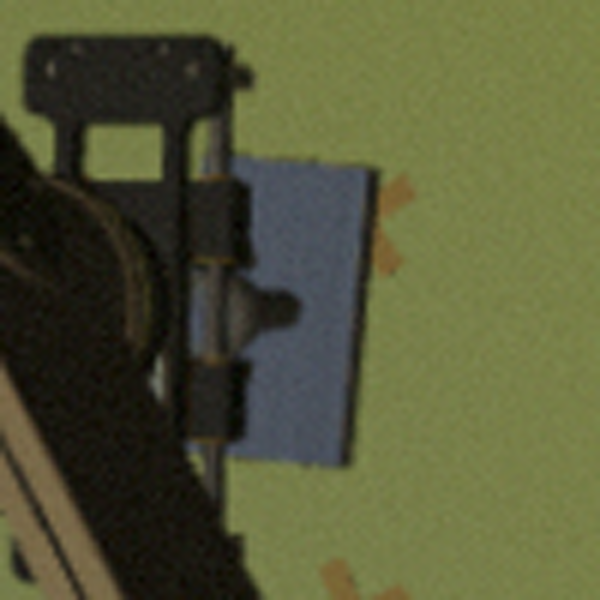

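```bash
python3 - <<'E'
from h import *
t=cam('top'); s=cam('scene')
P=[[.491,.4047,.1042],[.491,.4047,.0254]]
print((proj(t,P)-(110,240)+.4)*6, (proj(s,P)-(345,125)+.4)*10)
print(plane(t,[(110+281/6-.4,240+311/6-.4)],.0254))
E
```

```text
[[218.97481057 306.7160563 ]
 [283.64782513 309.24516602]] [[325.92885123 375.80993009]
 [303.96947483 586.13109144]]
[[0.49029404 0.40577265 0.0254    ]]
```

```bash
python3 -m inch '[[[0,2,0,0,0,0],[0,2,0,0,0,0],[0,1,0,0,0,0],[0,1,0,0,0,0],[0,0,0,0,0,0],[0,0,0,0,0,0]]]'
python3 -m inch '[[[0,0.5,0,0,0,0],[0,0.5,0,0,0,0],[0,0,0,0,0,0],[0,0,0,0,0,0]]]'
python3 -m inch '[[[0,0.5,0,0,0,0],[0,0,0,0,0,0],[0,0,0,0,0,0]]]'
```

```text
t: 44.35
tool_pos: [0.4908, 0.4046, 0.0869]
orientation: [-1.21, 1.208, -1.208]
force: [-0.0, -0.5, -0.9]
opening: 0.0326
t: 44.85
tool_pos: [0.4908, 0.4047, 0.0859]
orientation: [-1.21, 1.208, -1.208]
force: [-0.8, 0.2, -0.8]
opening: 0.0326
t: 45.22
tool_pos: [0.4909, 0.4048, 0.0858]
orientation: [-1.209, 1.208, -1.208]
force: [-0.6, 0.2, 3.3]
opening: 0.0326
```

```bash
python3 -m inch '[[[0,0.4,0,0,0,0],[0,0,0,0,0,0],[0,0,0,0,0,0]]]' 28 15
python3 -m inch '[[[0,0,0,0,0,0],[0,0,0,0,0,0],[0,0,0,0,0,0],[0,0,0,0,0,0]]]' 28 3
python3 -m inch '[[[0,0,0,0,0,0],[0,0,0,0,0,0],[0,0,0,0,0,0],[0,0,0,0,0,0]]]' 33.5 3
python3 -m inch '[[[0,0,0,0,0,0],[0,0,0,0,0,0],[0,0,0,0,0,0],[0,0,0,0,0,0]]]' 34.3 3
python3 - <<'E'
from h import *
s=cam('scene'); crop(s,345,125,60,60,10,'q1')
E
```

```text
t: 45.6
tool_pos: [0.4911, 0.405, 0.0857]
orientation: [-1.208, 1.208, -1.208]
force: [-0.5, 0.3, 5.5]
opening: 0.0333
t: 46.1
tool_pos: [0.4913, 0.4048, 0.0855]
orientation: [-1.208, 1.208, -1.209]
force: [-0.3, -0.8, 5.1]
opening: 0.0337
t: 46.6
tool_pos: [0.4908, 0.4046, 0.085]
orientation: [-1.209, 1.208, -1.208]
force: [0.4, 0.6, 4.7]
opening: 0.0335
t: 47.1
tool_pos: [0.4906, 0.4044, 0.0846]
orientation: [-1.21, 1.209, -1.209]
force: [0.9, -0.7, 0.1]
opening: 0.0342
```

View pics/q1.png

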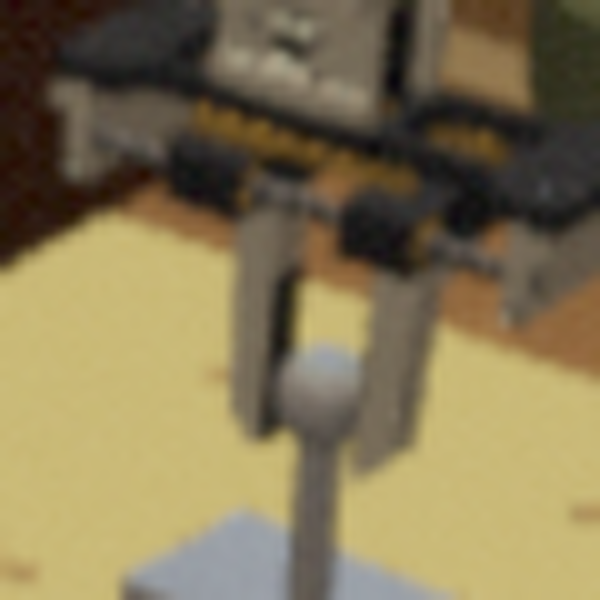

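```bash
python3 -m inch '[[[0,0,0,0,0,0],[0,0,0,0,0,0],[0,0,0,0,0,0]]]' 35.2
python3 -m inch '[[[0,0,0,0,0,0],[0,0,0,0,0,0],[0,0,0,0,0,0]]]' 36.5
python3 -m inch '[[[0,0,0,0,0,0],[0,0,0,0,0,0],[0,0,0,0,0,0]]]' 39
python3 -m inch '[[[0,0,0,0,0,0],[0,0,0,0,0,0],[0,0,0,0,0,0]]]' 45
python3 -m inch '[[[0,0,0,0,0,0],[0,0,0,0,0,0],[0,0,0,0,0,0]]]' 60
python3 - <<'E'
from h import *
go((.491,.405,.0858),0)
s=cam('scene'); crop(s,345,125,60,60,10,'q2')
E
```

```text
t: 47.52
tool_pos: [0.4907, 0.4046, 0.0849]
orientation: [-1.21, 1.208, -1.208]
force: [0.0, -0.2, -0.1]
opening: 0.0351
t: 47.9
tool_pos: [0.4907, 0.4046, 0.0849]
orientation: [-1.21, 1.208, -1.208]
force: [-0.0, -0.4, 0.2]
opening: 0.0364
t: 48.28
tool_pos: [0.4907, 0.4046, 0.0849]
orientation: [-1.21, 1.208, -1.208]
force: [-0.8, -0.9, 0.0]
opening: 0.0392
t: 48.65
tool_pos: [0.4907, 0.4046, 0.0849]
orientation: [-1.21, 1.208, -1.208]
force: [-0.5, -0.0, -0.2]
opening: 0.0447
t: 49.02
tool_pos: [0.4907, 0.4046, 0.0849]
orientation: [-1.21, 1.208, -1.208]
force: [0.2, -0.6, 0.2]
opening: 0.0599
t 49.02 pos [0.4907 0.4046 0.0849] F [ 0.2 -0.6  0.2] op 59.9 q6 [0.61 0.61]
turn(tool,rad) [-0.     0.001 -0.   ]  shift in current tool mm [-0.4 -0.9  0.3]  in TARGET tool mm [-0.4 -0.9  0.3]
```

View pics/q2.png

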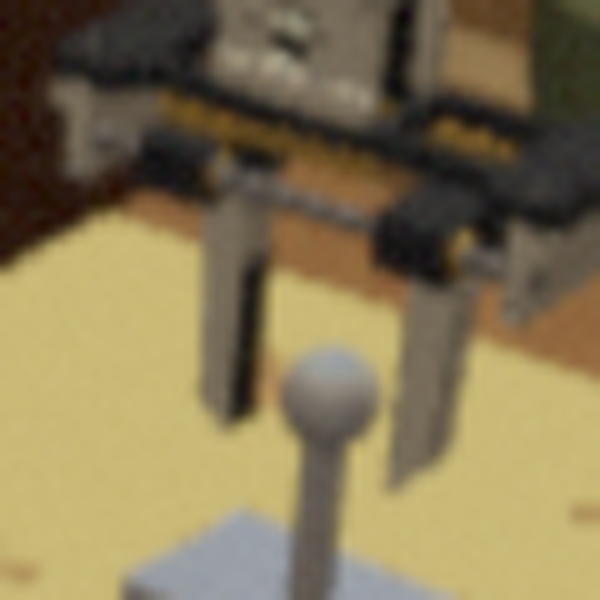

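Standing freely. Raise straight up and check everything.

```bash
python3 -m inch '[[[0,-8,0,0,0,0],[0,-15,0,0,0,0],[0,-25,0,0,0,0],[0,-30,0,0,0,0],[0,-40,0,0,0,0],[0,-40,0,0,0,0],[0,0,0,0,0,0]]]'
python3 -m inch '[[[40,0,-20,0,0,0],[50,0,-30,0,0,0],[50,0,-20,0,0,0],[40,0,-10,0,0,0],[30,0,0,0,0,0],[0,0,0,0,0,0],[0,0,0,0,0,0]]]'
python3 - <<'E'
from h import *
t=cam('top'); s=cam('scene'); cv2.imwrite('pics/ft.png',t['image']); crop(s,230,120,200,150,4,'fs'); print(monitor.read_state()['tool_pos'])
E
```

```text
t: 49.95
tool_pos: [0.4928, 0.4061, 0.2496]
orientation: [-1.2, 1.205, -1.208]
force: [0.2, 1.1, 0.4]
opening: 0.06
t: 50.82
tool_pos: [0.4109, 0.195, 0.2429]
orientation: [-1.209, 1.209, -1.208]
force: [-0.1, 0.7, -0.6]
opening: 0.0599
[0.4108853  0.19532247 0.24281   ]
```

View pics/ft.png

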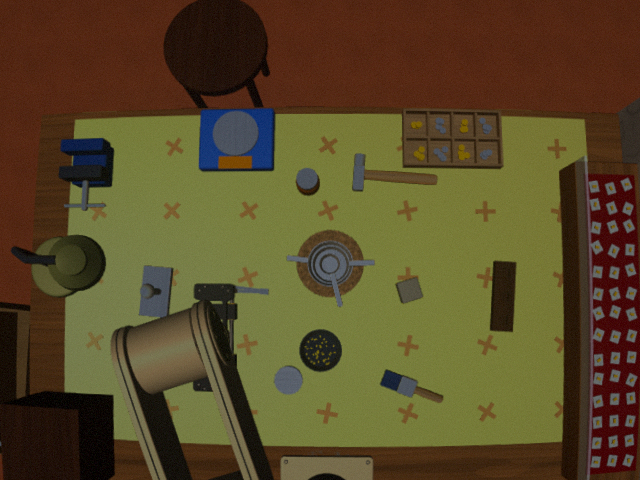

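View pics/fs.png

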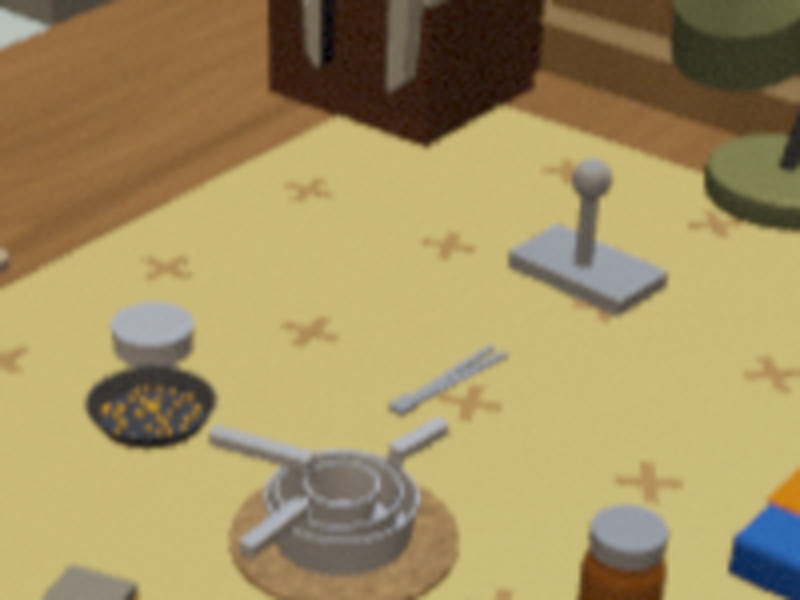

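```bash
python3 -m inch '[[[0,0,0,0,0,0],[0,0,0,0,0,0],[0,0,0,0,0,0],[0,0,0,0,0,0],[0,0,0,0,0,0],[0,0,0,0,0,0]]]'
python3 - <<'E'
from h import *
t=cam('top'); o=cv2.imread('pics/ft.png'); print(abs(t['image'].astype(int)-o)[230:320,130:400].max())
print(robot.close_job())
E
```

```text
t: 51.68
tool_pos: [0.4109, 0.1945, 0.2429]
orientation: [-1.21, 1.208, -1.208]
force: [-0.3, -0.2, 1.9]
opening: 0.0601
41
the job is handed in; nothing more can be done
None
```

I handed the job in at about 52 s. Three pans and one punch were present: the largest, second and smallest pans. The job gives no verdict, so this rests on my own checks.

**Pans:** The largest pan stands on the cork mat, with its centre within about 2 mm of the mat's. The second pan and then the smallest are nested inside it. Each touched down at the expected height and looks flat in both cameras. The handles point at about 83° and -88°, both measured, and about -163°, estimated from the commanded turn and the picture. The closest two are therefore about 75° apart.

**Punch:** I gripped it by the ball, set it on the steel block and opened the jaws in small steps. In the last pictures it stands upright with nothing touching it. The rack is empty and the jar is still upright.

**Checks that disagreed:**
- **Smallest pan:** the top camera put it about 5 mm off while it was being carried. I corrected 3 mm of that, and the rest is within the clearance.
- **Scene camera:** it read places 2–3 mm off the top camera.
- **Mat height:** its two-view height came out at -2 mm instead of 6 mm, because the mask in that view was poor. The touch-down height matched 6 mm.
- **Final comparison:** a still-picture comparison just before handing in gave a peak pixel difference of 41, over an area that also includes part of the arm. I did not find its cause, and I handed in without viewing that last picture.

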